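# Stack a press fixture on its guide posts

## Task

Build up the press fixture on the two guide posts of the dark base plate: first thread the plate with the rectangular window over both posts and down flat onto the base plate, then put the round spacer over the thick post and the square spacer over the thin post, both down on that plate. Last, thread the plate with the row of three small holes over both posts so that it lies flat on top of both spacers.

Things in the scene. Friction and masses are not known exactly. Their poses are not given: they have to be found in the camera images.
- base_plate: Dark steel base plate fixed to the bench, 200 (its x) x 84 (y) x 22 mm high. Origin at the centre of its underside, z up. Two upright steel guide posts stand on it on its long centre line (y = 0), one 65 mm each side of its centre (x = -65 and +65 mm); which post is at which end changes.
- thick_post: Thick round bright steel guide post, fixed upright on the base plate: 22 mm diameter, 72 mm tall, the top 9 mm tapering to 10 mm diameter. Origin at the centre of its foot, on the base plate's top face (22 mm above the bench), z up.
- thin_post: Thin round bright steel guide post, fixed upright on the base plate: 12 mm diameter, 72 mm tall, the top 9 mm tapering to 5 mm diameter. Origin at the centre of its foot, on the base plate's top face (22 mm above the bench), z up.
- window_plate: Loose aluminium plate lying flat on the bench, 164 (its x) x 50 (y) x 18 mm thick, about 0.33 kg, with a 41 x 27 mm rectangular window in its middle and a 27 mm round through hole 65 mm each side of its centre along x (alike, so either way round fits). Origin at the centre of its underside, z up. Starts with its long side within 0.3 rad of pointing away from the robot (world x).
- drilled_plate: Loose aluminium plate lying flat on the bench, 164 (its x) x 50 (y) x 14 mm thick, about 0.27 kg, with a row of three 10 mm round holes in its middle (25 mm apart along x) and a 27 mm round through hole 65 mm each side of its centre along x (alike, so either way round fits). Origin at the centre of its underside, z up. Starts with its long side within 0.3 rad of world x.
- round_spacer: Loose steel spacer ring standing on the bench with its bore upright: 46 mm outer diameter, 27 mm bore, 26 mm high, about 0.2 kg. Origin at the centre of its underside, z up (the bore's axis).
- square_spacer: Loose steel spacer block lying flat on the bench with its bore upright: 46 x 46 mm square, 17 mm round bore through its middle, 26 mm high, about 0.3 kg. Origin at the centre of its underside, x and y along its sides, z up (the bore's axis). It may stand at any yaw on its post; its bore is too small for the thick post.
There are look-alikes about, which are no part of the job. Leave any green or pink look-alike of the window_plate alone. What is shaped like the round_spacer but red is not meant.

How it is judged:
By the outcome, as a careful person would: the job done as asked, in the order asked, and still so for the second after the job is handed in, with the robot touching nothing.
It also fails if it takes over 128 s, if anything falls off the work surface, if the arm or the gripper's body presses on something with over 40 N, if the wrist force passes 120 N, or if a joint passes its speed limit or range.

## Robot

A 6-joint arm with a two-finger parallel gripper is mounted at the origin on the work surface. World frame = base frame: x ahead of the robot, y to its left, z up, the work surface at z = 0. Lengths are in mm, angles in rad, forces in N, time in s.
With the tool pointing down it reaches from about 350 to 875 mm from the base axis. Payload 4.2 kg.
Tool frame: the origin (TCP) lies on the mounting face of the last link; the fingertips stand 173 mm ahead of it and the grasp point (between the pads) lies 155 mm ahead of it; z points along the fingers, y is the direction in which the jaws open and shut (so a half turn about z gives the same grasp; the last joint's range is limited). The gripper opens to 85 mm and grips with 20 to 120 N. Pads are 22 mm wide; open, the fingers measure 114 mm over their backs; the gripper's body (76 mm by 85 mm) begins 54 mm behind the grasp point. The pads swing forward as they close: fully open they stand 13 mm farther back than shut.
Start: joints at [-0.973, 0.385, 0.008, 0, -1.194, -0.259], TCP at [207.737, -589.445, 404.712] pointing down, gripper open.
Joint ranges: [-3.14, 3.14], [-1.21, 2.06], [-1.07, 1.41], [-3.16, 2.05], [-2.99, -0.16], [-3.1, 3.1]. Speed limits (rad/s): [2.79, 2.79, 3.14, 3.14, 3.14, 3.14].

## Interface

Orientations are given as a unit quaternion [x, y, z, w].
In Python, from bench import arm gives the robot as it stands.
- The arm moves only by the shell command python3 -m jog 'ROWS' [OPENING]. ROWS is JSON, a list that holds one entry, the list of rows, each a list of 4 numbers: the shift along the tool's x, y, z in mm, then the turn about the tool's z in degrees. In form: [[[x, y, z, spin], ...]]. A call has exactly 5 rows; each row is the pose to reach, as a shift and turn from the pose measured when the call began, along the tool's axes at that moment; what a row does not reach only later rows make up. A row lasts 1/8 s, in which the tool goes at most 62.5 mm and 10.7 degrees, less where a joint would pass 70% of its speed; a pose out of reach is approached as far as the arm can. A call with a gripper value outside its range is refused whole. OPENING is the finger opening in mm, from 0 to 85.4, set as the call begins (- or left out, the last holds). The fingers move at their own pace and stop on an object; the grip force is fixed at half the most. Time passes only in rows, so rows that repeat a pose let the fingers close, or fill a call up. It gives the time, the measured TCP pose, the force and the opening at its end, in the units of the state.
- arm.read_state(): the state, without advancing time (a new reading comes with each control period).
- arm.get_image(name): name is "side" or "top" or "wrist"; returns (picture, depth): 420x560x3 uint8, blue, green, red; 420x560 float32, mm along the optical axis (not along the pixel's ray), 0 where there is no reading.
- arm.camera_params(name): a dict with "mtx" (3x3 intrinsics, pixels), "R" (3x3) and "t" (3): a world point X has camera coordinates R X + t. Camera axes: x right, y down, z forward; pixel columns grow to the right and rows downward; lengths in mm; the calibration is good to about 2 mm. A picture is of the moment at which its call begins: read the wrist's pose just before it. camera_params takes no time and is no camera call; for the wrist camera it gives the pose at the moment of the call.
- arm.job_done(): hands the job in, once; it reports no verdict.
The state is a dict: "clock": time; "joints": joint angles; "joint_vel": joint speeds; "joint_efforts": joint torques, N m; "position": TCP position; "ee_rot": TCP orientation; "contact_force": force on the tool from outside, world axes, zero at the start; "wrist_torque": the same for the moment, N m; "gripper_width": finger opening in mm.
Only numpy, scipy, OpenCV 4.12 (cv2) and the standard library are available. Lean on these libraries where they do the work, as an engineer would, in place of code of your own. Each camera call takes 0.05 s, during which the arm holds its last target.

## Working session

There is one attempt and no reset: what is moved stays moved. The work goes in short steps, Python scripts to look and compute and a shell command to move; the robot and the scene stay as the last step left them, time stands still between calls to the robot, and variables do not carry over. Pictures are saved under pics/ and viewed, and the job is handed in when it is done.

```bash
ls; mkdir -p pics; python3 - <<'E'
from bench import arm
import cv2,numpy as np
s=arm.read_state();print(s)
for n in ["top","side","wrist"]:
    p,d=arm.get_image(n);cv2.imwrite(f"pics/{n}0.png",p);np.save(f"pics/{n}0.npy",d)
    c=arm.camera_params(n);print(n,c)
E
```

```text
pics
{'clock': 0.0, 'joints': array([-9.73436390e-01,  3.85574494e-01,  6.60707585e-03, -5.32654230e-04,
       -1.19398837e+00, -2.58614282e-01]), 'joint_vel': array([-0.00044267, -0.00130357,  0.00012532, -0.00030683, -0.00219671,
        0.00080953]), 'joint_efforts': array([ 5.27045067e-04, -3.92288554e+01,  1.88400704e+01,  4.18599218e+00,
       -4.67380640e-03, -3.49584788e-07]), 'position': array([ 207.66610552, -589.26979641,  403.59799628]), 'ee_rot': array([-1.68467222e-01,  9.85706634e-01,  1.08508205e-03, -2.22923092e-04]), 'contact_force': array([-0.34091278,  0.55520674, -0.44067656]), 'wrist_torque': array([ 0.01441601, -0.03514037, -0.00713969]), 'gripper_width': 85.24882995404867}
top {'mtx': array([[530.78504054,   0.        , 279.2160876 ],
       [  0.        , 530.78504054, 211.80183947],
       [  0.        ,   0.        ,   1.        ]]), 'R': array([[ 4.04589906e-02, -9.99181149e-01, -3.19373390e-04],
       [-9.77568460e-01, -3.95177212e-02, -2.06877393e-01],
       [ 2.06695370e-01,  8.68225987e-03, -9.78366824e-01]]), 't': array([  31.034127  ,  565.40704172, 1539.55932877])}
side {'mtx': array([[389.49846129,   0.        , 280.06431099],
       [  0.        , 389.49846129, 209.474368  ],
       [  0.        ,   0.        ,   1.        ]]), 'R': array([[ 0.91370653, -0.40581853,  0.02125306],
       [-0.18732044, -0.46701271, -0.8641818 ],
       [ 0.36062644,  0.78562742, -0.50273066]]), 't': array([-503.02198609,  171.39939153,  858.47747094])}
wrist {'mtx': array([[291.77533438,   0.        , 277.35600744],
       [  0.        , 291.77533438, 211.08627825],
       [  0.        ,   0.        ,   1.        ]]), 'R': array([[-0.33106357,  0.94360672,  0.00180672],
       [ 0.8941294 ,  0.31309148,  0.32016611],
       [ 0.30154523,  0.10761078, -0.9473597 ]]), 't': array([624.3741491 , -41.93685688, 380.14496451])}
```

View pics/top0.png

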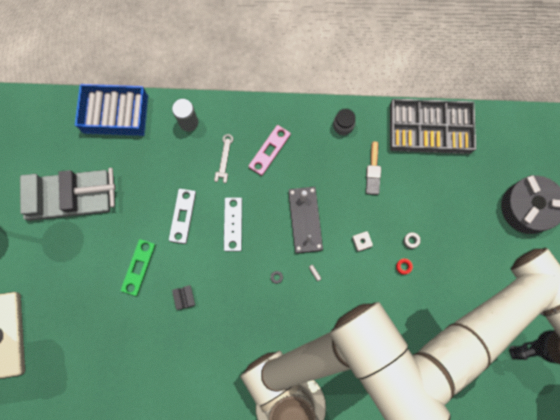

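View pics/side0.png

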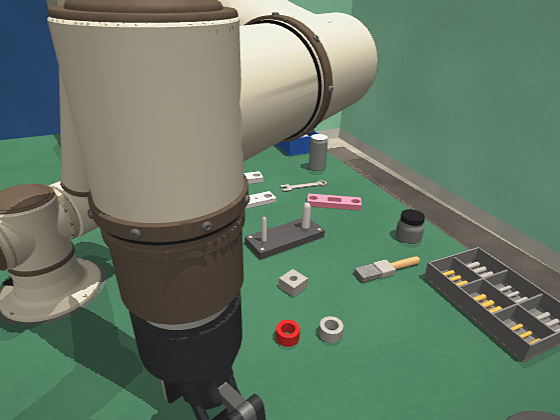

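View pics/wrist0.png

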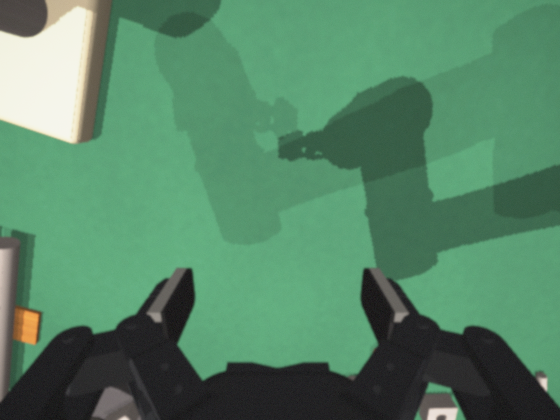

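The top view shows the window plate near (182,216) and the drilled plate at (233,224). The base is at (306,220), with the thick post at its far end according to the side view. The square spacer is at (363,241), the round spacer at (412,241), and the red decoy at (405,267).

```bash
cat > h.py <<'E'
import numpy as np,cv2
from bench import arm
def cast(c,uv,z):
    uv=np.atleast_2d(np.asarray(uv,float))
    r=np.c_[uv,np.ones(len(uv))]@np.linalg.inv(c['mtx']).T@c['R']
    o=-c['R'].T@c['t']
    return o+r*((z-o[2])/r[:,2])[:,None]
def proj(c,X):
    X=np.atleast_2d(np.asarray(X,float));q=(X@c['R'].T+c['t'])@c['mtx'].T
    return q[:,:2]/q[:,2:]
def cloud(c,d):
    v,u=np.mgrid[:d.shape[0],:d.shape[1]]
    r=np.stack([u,v,np.ones_like(u)],-1)@np.linalg.inv(c['mtx']).T
    return (r*d[...,None]-c['t'])@c['R']
def yaw(s): # tool x axis yaw in world, tool pointing down
    from scipy.spatial.transform import Rotation as R
    M=R.from_quat(s['ee_rot']).as_matrix();return M
E
python3 - <<'E'
from h import *
p=cv2.imread('pics/top0.png');d=np.load('pics/top0.npy');c=arm.camera_params('top')
hsv=cv2.cvtColor(p,cv2.COLOR_BGR2HSV)
m=((hsv[...,1]<60)&(hsv[...,2]>150)).astype(np.uint8)
m[:110]=0;m[290:]=0
P=cloud(c,d)
n,l,st,ce=cv2.connectedComponentsWithStats(m)
ht={}
for i in range(1,n):
    if st[i,4]<60: continue
    cs,_=cv2.findContours((l==i).astype(np.uint8),cv2.RETR_EXTERNAL,cv2.CHAIN_APPROX_NONE)
    z=np.median(P[l==i][:,2]);k=cs[0][:,0]
    w=cast(c,k,z).astype(np.float32)[:,:2]
    print(ce[i].round(1),st[i,4],'z',z.round(1),cv2.minAreaRect(w),'ctr',cast(c,ce[i],z).round(1))
big=cv2.resize(p[120:300,100:460],None,fx=2.2,fy=2.2,interpolation=cv2.INTER_CUBIC);cv2.imwrite('pics/t0z.png',big)
E
```

```text
Traceback (most recent call last):
cv2.error: OpenCV(4.12.0) /io/opencv/modules/imgproc/src/convhull.cpp:143: error: (-215:Assertion failed) total >= 0 && (depth == CV_32F || depth == CV_32S) in function 'convexHull'
```

```bash
cat > m.py <<'E'
from h import *
p=cv2.imread('pics/top0.png');d=np.load('pics/top0.npy');c=arm.camera_params('top')
hsv=cv2.cvtColor(p,cv2.COLOR_BGR2HSV)
m=((hsv[...,1]<60)&(hsv[...,2]>150)).astype(np.uint8)
m[:110]=0;m[290:]=0
P=cloud(c,d)
n,l,st,ce=cv2.connectedComponentsWithStats(m)
for i in range(1,n):
    if st[i,4]<60: continue
    cs,_=cv2.findContours((l==i).astype(np.uint8),cv2.RETR_EXTERNAL,cv2.CHAIN_APPROX_NONE)
    z=np.median(P[l==i][:,2]);k=cs[0][:,0]
    w=np.ascontiguousarray(cast(c,k,z)[:,:2].astype(np.float32))
    print(ce[i].round(1),st[i,4],'z',z.round(1),cv2.minAreaRect(w),'ctr',cast(c,ce[i],z).round(1))
b=(P[...,2]>50)&(P[...,2]<110)
b[:180]=0;b[260:]=0;b[:,:280]=0;b[:,330:]=0
n,l,st,ce=cv2.connectedComponentsWithStats(b.astype(np.uint8))
for i in range(1,n): print('post',ce[i],st[i,4],P[l==i].max(0).round(),np.median(P[l==i],0).round(1))
big=cv2.resize(p[120:300,100:460],None,fx=2.2,fy=2.2,interpolation=cv2.INTER_CUBIC);cv2.imwrite('pics/t0z.png',big)
E
python3 m.py
```

```text
[ 92.4 117. ] 189 z 31.6 ((853.9708862304688, 661.2799072265625), (47.375179290771484, 40.209075927734375), 2.311100721359253) ctr [[854.  661.3  31.6]]
[108.  117.2] 191 z 32.6 ((853.912109375, 610.54833984375), (50.704219818115234, 40.33614730834961), 2.311091899871826) ctr [[854.9 611.   32.6]]
[123.7 117.5] 203 z 31.3 ((856.4054565429688, 561.833984375), (50.74529266357422, 40.567138671875), 2.3110692501068115) ctr [[856.4 561.7  31.3]]
[135.4 117.7] 83 z 28.3 ((857.4278564453125, 524.9022827148438), (54.20759201049805, 15.962020874023438), 2.311302900314331) ctr [[858.4 525.   28.3]]
[181.6 112.8] 122 z 118.1 ((842.1641845703125, 360.45361328125), (22.462839126586914, 57.62417221069336), 2.3110339641571045) ctr [[844.4 359.9 118.1]]
[396.6 115.7] 90 z 14.8 ((903.3880004882812, -310.3458557128906), (22.57162857055664, 42.09848403930664), 89.77961730957031) ctr [[ 904.5 -310.6   14.8]]
[404.1 115.6] 61 z 16.4 ((903.9473266601562, -334.1043395996094), (12.883496284484863, 41.223426818847656), 89.57909393310547) ctr [[ 905.  -334.4   16.4]]
[411.1 116.2] 89 z 12.6 ((904.669494628906
[... 2626 characters left out ...]
2164306640625, 51.303768157958984), 20.845455169677734) ctr [[ 493.1 -202.8   24.8]]
[412.5 239.4] 165 z 23.9 ((501.4385070800781, -354.97344970703125), (45.67530822753906, 46.69854736328125), 89.51223754882812) ctr [[ 501.7 -354.9   23.9]]
[539.8 273.4] 1335 z 570.2 ((360.55047607421875, -457.91925048828125), (79.24694061279297, 105.88917541503906), 2.3175902366638184) ctr [[ 352.  -470.9  570.2]]
[314.9 272. ] 79 z 12.5 ((391.6116027832031, -61.29864501953125), (51.536556243896484, 14.121694564819336), 32.69392395019531) ctr [[391.7 -61.4  12.5]]
post [303.68852459 194.36065574] 61 [628.  -7.  98.] [614.  -17.3  87.3]
post [308.76190476 236.42857143] 21 [495. -31.  93.] [487.7 -36.4  88.6]
```

View pics/t0z.png

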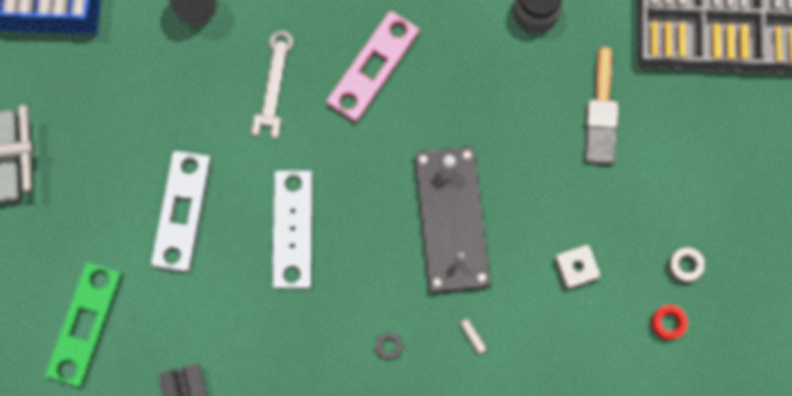

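```bash
cat >> h.py <<'E'
from scipy.spatial.transform import Rotation as Rot
def pose(s=None):
    s=s or arm.read_state();return np.array(s['position']),Rot.from_quat(s['ee_rot']).as_matrix()
def plan(xyz,yaw_y):
    """target TCP world xyz, tool y axis direction (deg, mod 180) -> tool-frame shift & spin"""
    p,M=pose();d=M.T@(np.array(xyz,float)-p)
    cur=np.degrees(np.arctan2(M[1,1],M[0,1]));dw=(yaw_y-cur+90)%180-90
    print('now',p.round(1),'yaxis',round(cur,2),'tilt',(M[:2,2]).round(4),'-> shift',d.round(1),'spin',round(-dw,2))
E
python3 - <<'E'
from h import *
p,M=pose();c=arm.camera_params('wrist');o=-c['R'].T@c['t']
print('cam in tool',M.T@(o-p)); print('cam axes in tool',(c['R']@M).round(3))
for z in(0,20):print(M.T@(cast(c,[277,211],z)[0]-p))
plan([550,355,400],83.7)
E
```

```text
cam in tool [82.86420436 -0.13244015 31.45464476]
cam axes in tool [[-0.001  1.    -0.   ]
 [-0.947 -0.001 -0.32 ]
 [-0.32  -0.     0.947]]
[-42.92259519  -0.70152663 403.87223698]
[-36.16772127  -0.67096613 383.87304877]
now [ 207.7 -589.3  403.9] yaxis 109.41 tilt [-0.0006  0.0015] -> shift [-636.6  776.9    5.1] spin 25.71
```

```bash
python3 - <<'E'
from h import *
plan([510,-60,420],98)
E
```

```text
now [ 207.7 -589.3  403.9] yaxis 109.41 tilt [-0.0006  0.0015] -> shift [-461.   398.8  -15.5] spin 11.41
```

```bash
python3 -m jog '[[[-92,80,-16,2],[-184,160,-16,5],[-276,239,-16,7],[-369,319,-16,9],[-461,399,-16,11.4]]]' 85; python3 - <<'E'
from h import *
plan([510,-60,420],98)
E
```

```text
clock: 0.78
position: [362.8, -316.6, 417.8]
ee_rot: [-0.069, 0.998, 0.001, -0.0]
contact_force: [1.5, -0.4, -0.0]
gripper_width: 85.4
now [ 362.8 -316.6  417.8] yaxis 97.91 tilt [-0.0004  0.0015] -> shift [-181.2  233.9   -1.9] spin -0.09
```

```bash
python3 -m jog '[[[-181,234,-2,0],[-181,234,-2,0],[-181,234,-2,0],[-181,234,-2,0],[-181,234,-2,0]]]'; python3 -m jog '[[[0,20,0,0],[0,20,0,0],[0,20,0,0],[0,20,0,0],[0,20,0,0]]]'; python3 - <<'E'
from h import *
plan([510,-60,420],98)
s=arm.read_state();c=arm.camera_params('wrist');p,d=arm.get_image('wrist')
cv2.imwrite('pics/w1.png',p);np.savez('pics/w1.npz',d=d,p=p,**c)
E
```

```text
clock: 1.4
position: [510.5, -57.6, 420.1]
ee_rot: [-0.07, 0.998, 0.001, -0.0]
contact_force: [0.4, -0.9, 0.5]
gripper_width: 85.0
clock: 2.02
position: [507.6, -38.5, 420.2]
ee_rot: [-0.069, 0.998, 0.001, -0.0]
contact_force: [-0.2, -1.0, -0.3]
gripper_width: 84.9
now [507.6 -38.5 420.2] yaxis 97.93 tilt [-0.0003  0.0016] -> shift [  0.6 -21.6   0.1] spin -0.07
```

View pics/w1.png

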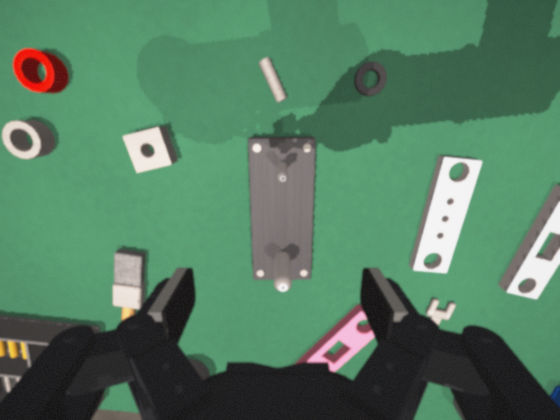

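The wrist view shows the thin post tip at (282,178) and the thick one at (283,286). The square spacer is at (148,150), the round spacer at (24,140), and the drilled plate at (447,214).

```bash
python3 - <<'E'
from h import *
f=np.load('pics/w1.npz');p=f['p'];c={k:f[k] for k in('mtx','R','t')}
P=cloud(c,f['d'])
hsv=cv2.cvtColor(p,cv2.COLOR_BGR2HSV)
m=((hsv[...,1]<60)&(hsv[...,2]>150)).astype(np.uint8)
m[300:]=0
n,l,st,ce=cv2.connectedComponentsWithStats(m)
for i in range(1,n):
    if st[i,4]<20: continue
    cs,_=cv2.findContours((l==i).astype(np.uint8),cv2.RETR_EXTERNAL,cv2.CHAIN_APPROX_NONE)
    z=np.median(P[l==i][:,2]);k=cs[0][:,0]
    w=np.ascontiguousarray(cast(c,k,z)[:,:2].astype(np.float32))
    print(ce[i].round(1),st[i,4],'z',z.round(1),[np.round(q,1) for q in cv2.minAreaRect(w)],'ctr',cast(c,ce[i],z).round(1))
cv2.imwrite('pics/w1z.png',cv2.resize(p[130:300,230:335],None,fx=5,fy=3.5*1,interpolation=cv2.INTER_CUBIC)[:600])
E
```

```text
[271.7  79. ] 455 z 12.5 [array([389.8, -60.8]), array([51. , 11.6]), np.float64(33.7)] ctr [[389.3 -61.2  12.5]]
[ 20.4 139.5] 821 z 25.1 [array([ 499.4, -353.7]), array([45.8, 46. ]), np.float64(68.9)] ctr [[ 498.8 -353.9   25.1]]
[146.6 149.7] 1432 z 25.4 [array([ 490.7, -202.3]), array([48.6, 48.2]), np.float64(21.2)] ctr [[ 490.2 -202.4   25.4]]
[256.5 147.7] 89 z 22.0 [array([470.2, -69.4]), array([12.2, 11.1]), np.float64(6.8)] ctr [[469.8 -69.4  22. ]]
[306.6 148.3] 60 z 21.9 [array([461.8,  -8.1]), array([9.8, 8.7]), np.float64(9.5)] ctr [[462.1  -7.9  21.9]]
[446.3 214.3] 3970 z 13.5 [array([530.7, 197. ]), array([167.3,  53.3]), np.float64(2.3)] ctr [[524.3 196.7  13.5]]
[281.8 177.2] 66 z 91.5 [array([487.5, -36.2]), array([8.4, 8.3]), np.float64(7.8)] ctr [[487.7 -36.3  91.5]]
[538.1 261.4] 1918 z 17.5 [array([560.3, 353.7]), array([ 53.5, 146.5]), np.float64(83.7)] ctr [[574.2 347.   17.5]]
[126.2 277.5] 1215 z 17.5 [array([ 681.9, -236.9]), array([41.3, 77.9]), np.float64(89.3)] ctr [[ 680.5 -236.    17.5]]
[259.9 272.9] 54 z 22.1 [array([644.2, -44.5]), array([11.2, 11.2]), np.float64(37.3)] ctr [[644.  -44.6  22.1]]
[303.3 272.7] 54 z 21.9 [array([635.5,  16.8]), array([10.9, 11.9]), np.float64(57.6)] ctr [[635.3  16.9  21.9]]
[281.8 284.3] 195 z 90.7 [array([614.5, -18.6]), array([19. , 17.8]), np.float64(7.8)] ctr [[614.8 -18.2  90.7]]
```

View pics/w1z.png

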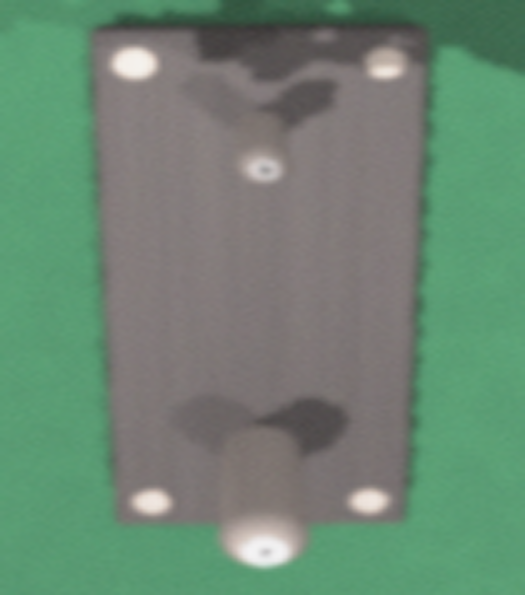

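```bash
python3 - <<'E'
from h import *
f=np.load('pics/w1.npz');c={k:f[k] for k in('mtx','R','t')}
q=cast(c,[[282.2,177.9],[282.4,287.0]],94);print(q,np.linalg.norm(q[0]-q[1]),q.mean(0))
plan([505,350,330],83.7)
E
```

```text
[[487.85943402 -36.00215776  94.        ]
 [616.15982072 -17.36674655  94.        ]] 129.64670368817747 [552.00962737 -26.68445215  94.        ]
now [507.6 -38.4 420.2] yaxis 97.94 tilt [-0.0002  0.0016] -> shift [-51.  384.9  90.8] spin 14.24
```

```bash
python3 -m jog '[[[-51,385,91,14],[-51,385,91,14],[-51,385,91,14],[-51,385,91,14],[-51,385,91,14]]]'; python3 - <<'E'
from h import *
plan([505,350,330],83.7)
E
```

```text
clock: 2.7
position: [505.6, 261.7, 350.6]
ee_rot: [0.053, 0.999, 0.001, 0.0]
contact_force: [0.7, -0.0, 0.5]
gripper_width: 84.7
now [505.6 261.7 350.6] yaxis 83.92 tilt [0.0003 0.0019] -> shift [10.  87.7 20.7] spin 0.22
```

```bash
python3 -m jog '[[[10,88,21,0],[10,88,21,0],[10,88,21,0],[10,88,21,0],[10,88,21,0]]]'; cat > look.py <<'E'
import sys
from h import *
name,cam=sys.argv[1],sys.argv[2]
c=arm.camera_params(cam);p,d=arm.get_image(cam)
cv2.imwrite(f'pics/{name}.png',p);np.savez(f'pics/{name}.npz',d=d,p=p,**c)
if len(sys.argv)>3:
    P=cloud(c,d);hsv=cv2.cvtColor(p,cv2.COLOR_BGR2HSV)
    m=((hsv[...,1]<60)&(hsv[...,2]>150)).astype(np.uint8)
    n,l,st,ce=cv2.connectedComponentsWithStats(m)
    for i in range(1,n):
        if st[i,4]<float(sys.argv[3]): continue
        cs,h=cv2.findContours((l==i).astype(np.uint8),cv2.RETR_CCOMP,cv2.CHAIN_APPROX_NONE)
        z=np.median(P[l==i][:,2])
        for k,hh in zip(cs,h[0]):
            if len(k)<12: continue
            w=np.ascontiguousarray(cast(c,k[:,0],z)[:,:2].astype(np.float32))
            print('hole' if hh[3]>=0 else 'OUT',k[:,0].mean(0).round(0),'z',z.round(1),[np.round(q,1) for q in cv2.minAreaRect(w)])
E
python3 look.py w2 wrist 300; python3 -c "
from h import *
plan([505,350,330],83.7)"
```

```text
clock: 3.32
position: [505.3, 348.9, 330.5]
ee_rot: [0.054, 0.999, 0.001, 0.0]
contact_force: [0.0, -0.5, 0.2]
gripper_width: 85.4
OUT [132. 225.] z 13.4 [array([529.8, 197. ]), array([165.8,  52.2]), np.float64(2.3)]
hole [145. 256.] z 13.4 [array([554.4, 198.7]), array([8.3, 8.9]), np.float64(37.4)]
hole [138. 235.] z 13.4 [array([529.4, 197.6]), array([8. , 8.9]), np.float64(36.5)]
hole [130. 213.] z 13.4 [array([504.4, 196.4]), array([8.5, 8.9]), np.float64(32.0)]
hole [118. 175.] z 13.4 [array([465.1, 194.8]), array([26.2, 25.1]), np.float64(83.7)]
OUT [287. 231.] z 17.4 [array([549.5, 354.8]), array([ 52.4, 165.3]), np.float64(83.6)]
hole [286. 291.] z 17.4 [array([613.2, 347.8]), array([25.8, 24.7]), np.float64(34.2)]
hole [287. 238.] z 17.4 [array([548.5, 354.8]), array([27.5, 40.1]), np.float64(83.7)]
hole [288. 177.] z 17.4 [array([484.4, 361.9]), array([26.9, 26.2]), np.float64(48.4)]
OUT [530. 280.] z 30.2 [array([629.7, 610. ]), array([154.5,  56.1]), np.float64(10.5)]
OUT [209. 349.] z 6.9 [array([701.5, 241.1]), array([37.8, 76.8]), np.float64(83.6)]
now [505.3 349.  330.5] yaxis 83.82 tilt [0.0009 0.0025] -> shift [0.4 1.  0.5] spin 0.12
```

View pics/w2.png

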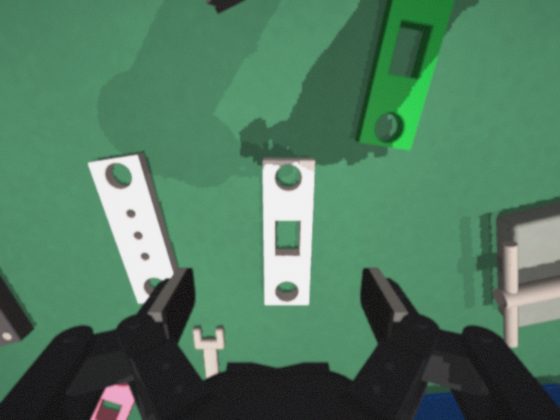

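```bash
python3 -c "
from h import *
plan([549,354.9,174],83.65)"
```

```text
now [505.3 349.  330.5] yaxis 83.82 tilt [0.0009 0.0025] -> shift [-42.7  10.2 156.6] spin 0.17
```

```bash
python3 -m jog '[[[-43,10,0,0.2],[-43,10,40,0.2],[-43,10,80,0.2],[-43,10,120,0.2],[-43,10,140,0.2]]]' 80;  python3 -c "
from h import *
plan([549,354.9,174],83.65)"
```

```text
clock: 4.0
position: [549.1, 353.1, 188.5]
ee_rot: [0.057, 0.998, 0.0, -0.001]
contact_force: [-0.3, 0.2, -0.2]
gripper_width: 79.9
now [549.1 353.1 188.5] yaxis 83.52 tilt [-0.0015  0.0004] -> shift [ 0.2  1.8 14.5] spin -0.13
```

```bash
python3 -m jog '[[[0,2,10,-0.1],[0,2,14.5,-0.1],[0,2,14.5,-0.1],[0,2,14.5,-0.1],[0,2,14.5,-0.1]]]' 80; python3 -m jog '[[[0,0,0,0],[0,0,0,0],[0,0,0,0],[0,0,0,0],[0,0,0,0]]]' 20; python3 -m jog '[[[0,0,0,0],[0,0,0,0],[0,0,0,0],[0,0,0,0],[0,0,0,0]]]' ; python3 look.py w3 wrist;  python3 look.py s3 side; python3 -c "
from h import *
plan([549,354.9,174],83.65)"
```

```text
clock: 4.62
position: [549.4, 355.3, 174.9]
ee_rot: [0.056, 0.998, 0.001, -0.0]
contact_force: [0.2, 0.5, 0.0]
gripper_width: 80.0
clock: 5.25
position: [549.5, 355.5, 175.6]
ee_rot: [0.055, 0.998, 0.001, 0.0]
contact_force: [-0.5, -0.1, 5.3]
gripper_width: 48.2
clock: 5.88
position: [549.5, 355.5, 175.6]
ee_rot: [0.055, 0.998, 0.001, 0.0]
contact_force: [-0.4, -0.2, 3.7]
gripper_width: 48.3
now [549.5 355.4 175.7] yaxis 83.65 tilt [0.0004 0.002 ] -> shift [ 0.5 -0.6  1.6] spin 0.0
```

View pics/w3.png

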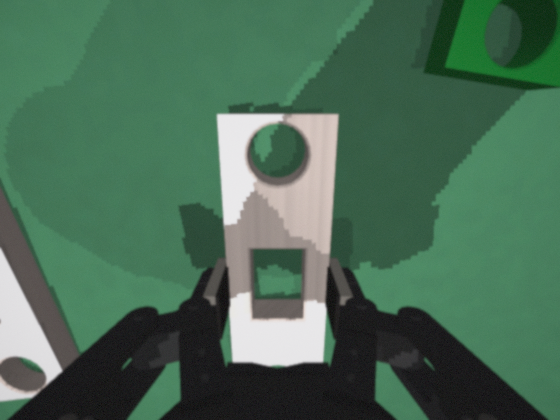

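```bash
python3 -m jog '[[[0,0,-40,0],[0,0,-80,0],[0,0,-110,0],[0,0,-125,0],[0,0,-125,0]]]'; python3 look.py w4 wrist 300; python3 -c "
from h import *
plan([552.4,-26.4,300],98.2)"
```

```text
clock: 6.6
position: [549.3, 355.1, 300.2]
ee_rot: [0.056, 0.998, 0.001, -0.0]
contact_force: [0.4, -1.0, -3.6]
gripper_width: 48.5
OUT [100. 196.] z 13.4 [array([529.9, 197.1]), array([165.8,  51.7]), np.float64(2.2)]
hole [126. 267.] z 13.4 [array([594.4, 200.3]), array([26.8, 25.6]), np.float64(83.5)]
hole [113. 230.] z 13.4 [array([554.3, 199.1]), array([9.7, 9.1]), np.float64(30.5)]
hole [104. 206.] z 13.4 [array([529.4, 197.8]), array([9.2, 9.5]), np.float64(31.1)]
hole [ 95. 179.] z 13.4 [array([504.7, 197. ]), array([9.3, 9.1]), np.float64(31.8)]
hole [ 78. 133.] z 13.4 [array([465., 195.]), array([26.6, 26.7]), np.float64(46.5)]
OUT [277. 232.] z 141.9 [array([533.5, 356.9]), array([ 51.1, 133.4]), np.float64(83.5)]
hole [317. 291.] z 141.9 [array([554. , 374.4]), array([2.5, 6.5]), np.float64(85.9)]
hole [277. 280.] z 141.9 [array([547.2, 355.1]), array([31.1, 44. ]), np.float64(81.6)]
hole [278. 154.] z 141.9 [array([484.3, 362.7]), array([27.4, 27.4]), np.float64(37.4)]
OUT [546. 261.] z 54.3 [array([614.7, 573.4]), array([135.7,  21.4]), np.float64(10.1)]
now [549.1 354.9 298.9] yaxis 83.61 tilt [-0.0021  0.0008] -> shift [ -45.7 -378.5   -1.3] spin -14.59
```

View pics/w4.png

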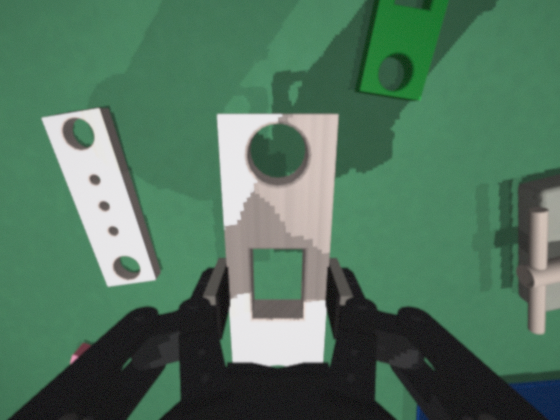

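```bash
python3 -m jog '[[[-46,-378,-4,-15],[-46,-378,-4,-15],[-46,-378,-4,-15],[-46,-378,-4,-15],[-46,-378,-4,-15]]]'; python3 -c "
from h import *
plan([552.8,-26.3,300],98.2)"
```

```text
clock: 7.28
position: [551.4, 40.7, 300.3]
ee_rot: [-0.075, 0.997, 0.0, -0.003]
contact_force: [0.3, -1.0, -3.7]
gripper_width: 48.3
now [551.4  40.7 300.3] yaxis 98.62 tilt [-0.0056 -0.0001] -> shift [  8.6 -66.5   0.3] spin 0.42
```

```bash
python3 -m jog '[[[8.6,-66.5,0,0.4],[8.6,-66.5,0,0.4],[8.6,-66.5,0,0.4],[8.6,-66.5,0,0.4],[8.6,-66.5,0,0.4]]]'; python3 look.py w5 wrist 20; python3 look.py s5 side; python3 -c "
from h import *
plan([552.8,-26.3,300],98.2)"
```

```text
clock: 7.9
position: [552.9, -25.0, 300.1]
ee_rot: [-0.073, 0.997, 0.0, -0.003]
contact_force: [-0.2, 0.5, -3.8]
gripper_width: 48.3
OUT [268.  14.] z 12.6 [array([400.5, -53.8]), array([24.6, 10.7]), np.float64(33.8)]
OUT [ 66. 107.] z 25.4 [array([ 490.6, -202.4]), array([46.7, 46.6]), np.float64(21.1)]
hole [ 67. 108.] z 25.4 [array([ 490.5, -201.9]), array([18.4, 18.2]), np.float64(48.6)]
OUT [277. 225.] z 141.9 [array([533.6, -27.9]), array([137.9,  51. ]), np.float64(8.3)]
hole [316. 286.] z 141.9 [array([548.9,  -5.9]), array([3.5, 1.5]), np.float64(10.6)]
hole [277. 281.] z 141.9 [array([550.2, -25.7]), array([42.9, 31. ]), np.float64(8.2)]
hole [278. 155.] z 141.9 [array([487.8, -34.4]), array([28., 27.]), np.float64(54.9)]
OUT [519. 205.] z 13.5 [array([531.2, 197.4]), array([164.8,  51.8]), np.float64(2.3)]
hole [493. 279.] z 13.5 [array([595.3, 199.2]), array([26.6, 26.2]), np.float64(56.7)]
hole [507. 243.] z 13.5 [array([555.6, 197.5]), array([9.4, 9.6]), np.float64(8.2)]
hole [516. 219.] z 13.5 [array([530.3, 196.1]), array([8.5, 9.7]), np.float64(63.6)]
hole [526. 193.] z 13.5 [array([505.4, 195.4]), array([8.9, 9.3]), np.float64(63.0)]
OUT [278. 143.] z 93.3 [array([486.8, -34.5]), array([4.1, 2.1]), np.float64(53.8)]
OUT [ 53. 289.] z 17.0 [array([ 667.7, -234.6]), array([34.8, 46.3]), np.float64(87.7)]
hole [ 52. 290.] z 17.0 [array([ 667.5, -236.1]), array([3.8, 8.5]), np.float64(70.4)]
hole [ 40. 278.] z 17.0 [array([ 656.3, -246.7]), array([3.9, 5.5]), np.float64(49.6)]
OUT [ 54. 327.] z 19.4 [array([ 711.5, -236.1]), array([39.8, 38.3]), np.float64(88.4)]
OUT [497. 349.] z 7.3 [array([686.4, 241.7]), array([38.1, 43.4]), np.float64(83.6)]
now [552.9 -25.2 300.3] yaxis 98.32 tilt [-0.0056 -0.0001] -> shift [ 0.2 -1.   0.3] spin 0.12
```

View pics/w5.png

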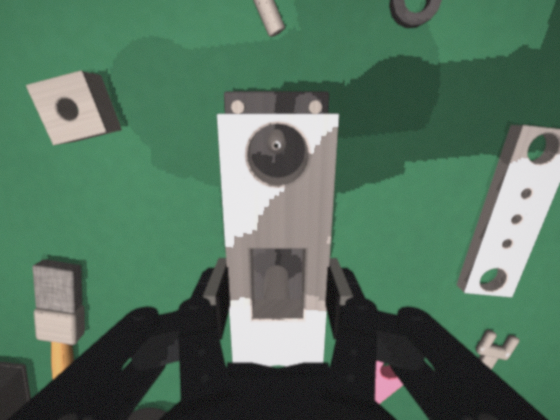

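View pics/s5.png

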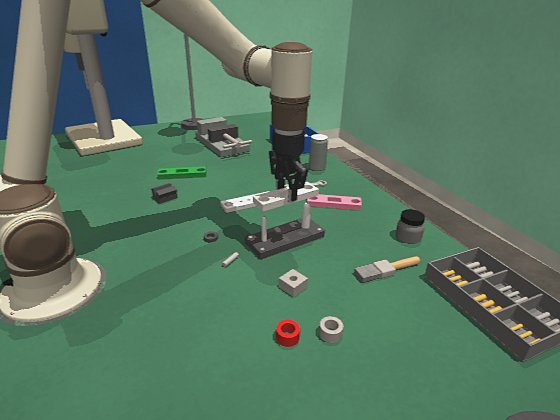

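```bash
python3 - <<'E'
from h import *
f=np.load('pics/w5.npz');p=f['p'];c={k:f[k] for k in('mtx','R','t')}
cv2.imwrite('pics/w5z.png',cv2.resize(p[90:190,215:345],None,fx=6,fy=6,interpolation=cv2.INTER_CUBIC))
print(cast(c,[277.2,145.2],94),cast(c,[[237.5,107.5],[315.5,107.5]],22))
E
```

```text
[[487.87031147 -34.68140252  94.        ]] [[470.24148985 -69.21760356  22.        ]
 [461.29148731  -7.6044882   22.        ]]
```

View pics/w5z.png

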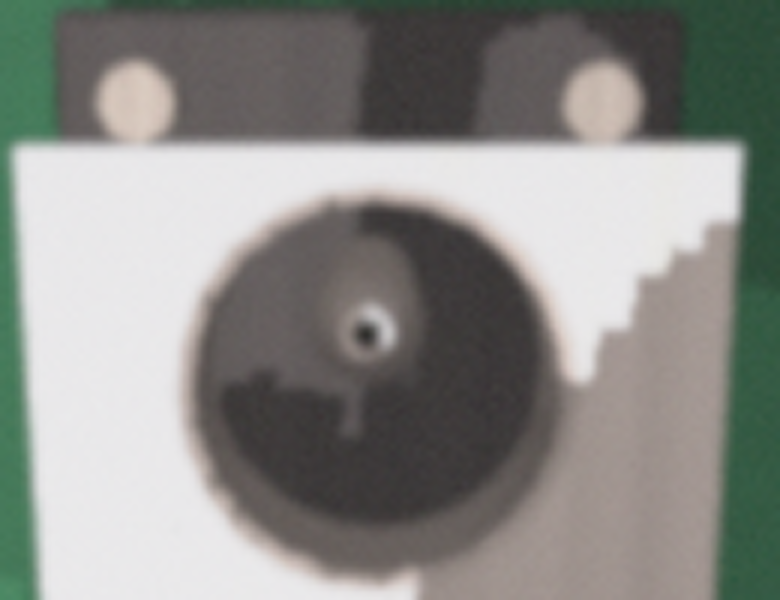

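```bash
python3 -m jog '[[[0.2,-1.2,0,0.1],[0.2,-1.2,0,0.1],[0.2,-1.2,15,0.1],[0.2,-1.2,25,0.1],[0.2,-1.2,25,0.1]]]'; python3 -c "
from h import *
plan([552.8,-26.3,235],98.2)"
```

```text
clock: 8.62
position: [552.2, -26.7, 273.6]
ee_rot: [-0.071, 0.997, -0.0, -0.005]
contact_force: [-0.3, -0.5, -3.8]
gripper_width: 48.2
now [552.2 -26.7 273.6] yaxis 98.2 tilt [-0.0092 -0.0007] -> shift [-1.   0.2 38.6] spin -0.0
```

```bash
cat >> h.py <<'E'
def planG(xy,z,yaw_y,L=160):
    p,M=pose();g=p+M[:,2]*L;t=np.array([xy[0],xy[1],z-L])
    cur=np.degrees(np.arctan2(M[1,1],M[0,1]));dw=(yaw_y-cur+90)%180-90
    s=arm.read_state()
    print('grasp pt',g.round(1),'tcpz',p[2].round(1),'yaxis',round(cur,2),'tilt',M[:2,2].round(4),'-> shift',(M.T@(t-g)).round(1),'spin',round(-dw,2),'F',s['contact_force'].round(1),'T',s['wrist_torque'].round(2))
E
python3 -c "
from h import *
planG([552.4,-26.4],240,98.2)"
```

```text
grasp pt [550.8 -26.8 113.6] tcpz 273.6 yaxis 98.2 tilt [-0.0092 -0.0007] -> shift [-2.   0.1 33.6] spin -0.0 F [-0.3 -0.5 -3.8] T [-0.03 -0.04 -0.01]
```

```bash
python3 -m jog '[[[-2,0.1,0,0],[-2,0.1,0,0],[-2,0.1,8,0],[-2,0.1,16,0],[-2,0.1,20,0]]]'; python3 look.py w6 wrist; python3 -c "
from h import *
planG([552.4,-26.4],240,98.2)"
```

```text
clock: 9.25
position: [553.7, -26.3, 252.6]
ee_rot: [-0.071, 0.997, -0.0, -0.005]
contact_force: [-0.3, -0.1, -4.5]
gripper_width: 48.3
grasp pt [551.9 -26.5  92.3] tcpz 252.3 yaxis 98.19 tilt [-0.0112 -0.001 ] -> shift [-0.7  0.  12.3] spin -0.01 F [ 0.3  0.5 -4.6] T [-0.03 -0.05 -0.03]
```

View pics/w6.png

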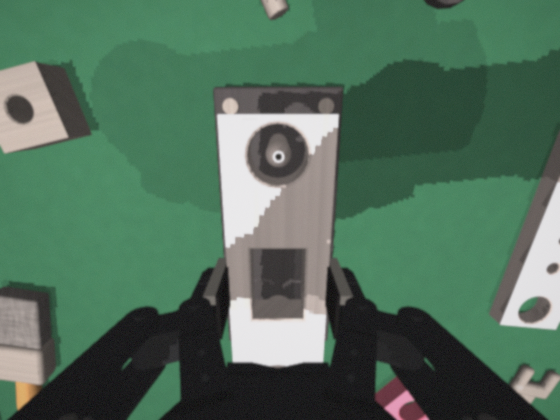

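```bash
python3 -m jog '[[[-0.7,0,10,0],[-0.7,0,20,0],[-0.8,0,32,0],[-0.9,0,44,0],[-1,0,49,0]]]'; python3 -c "
from h import *
planG([552.4,-26.4],197.6,98.2)"
```

```text
clock: 9.93
position: [553.9, -26.3, 202.1]
ee_rot: [-0.071, 0.997, -0.0, -0.007]
contact_force: [0.2, -0.3, -3.6]
gripper_width: 48.4
grasp pt [551.8 -26.5  42.1] tcpz 202.1 yaxis 98.18 tilt [-0.0131 -0.0014] -> shift [-0.7  0.   4.5] spin -0.02 F [ 0.2 -0.3 -3.6] T [ 0.03 -0.01  0.04]
```

```bash
python3 -m jog '[[[-0.5,0,2,0],[-0.5,0,3,0],[-0.5,0,4,0],[-0.5,0,4.5,0],[-0.5,0,4.5,0]]]'; python3 -c "
from h import *
planG([552.4,-26.4],197.6,98.2)"
```

```text
clock: 10.55
position: [554.4, -26.2, 198.0]
ee_rot: [-0.071, 0.997, -0.0, -0.006]
contact_force: [-0.8, 0.0, -2.0]
gripper_width: 48.2
grasp pt [552.4 -26.4  38. ] tcpz 198.0 yaxis 98.19 tilt [-0.0122 -0.0013] -> shift [0.  0.  0.4] spin -0.01 F [-0.8  0.  -2. ] T [0.05 0.06 0.  ]
```

```bash
python3 -m jog '[[[0,0,0.5,0],[0,0,0.5,0],[0,0,0.5,0],[0,0,0.5,0],[0,0,0.5,0]]]' 65; python3 -m jog '[[[0,0,-30,0],[0,0,-60,0],[0,0,-100,0],[0,0,-150,0],[0,0,-180,0]]]' 75; python3 look.py w7 wrist 20; python3 look.py s7 side; python3 -c "
from h import *
planG([552.4,-26.4],197.6,98.2)"
```

```text
clock: 11.18
position: [554.4, -26.2, 197.6]
ee_rot: [-0.071, 0.997, -0.0, -0.006]
contact_force: [0.2, -0.4, 0.2]
gripper_width: 65.3
clock: 11.8
position: [556.7, -26.0, 380.4]
ee_rot: [-0.072, 0.997, -0.0, -0.004]
contact_force: [0.5, -0.1, -0.7]
gripper_width: 74.9
OUT [266.  23.] z 12.4 [array([389.3, -60.5]), array([49.6, 12.2]), np.float64(33.5)]
OUT [118. 107.] z 25.3 [array([ 490.6, -203.8]), array([48.6, 48.4]), np.float64(21.6)]
hole [119. 107.] z 25.3 [array([ 490.2, -203. ]), array([16.5, 17.3]), np.float64(47.6)]
OUT [276. 195.] z 39.4 [array([558. , -25.7]), array([197.4,  69.8]), np.float64(8.0)]
hole [277. 190.] z 39.4 [array([551.9, -26.9]), array([40.6, 26.9]), np.float64(7.4)]
hole [278. 129.] z 39.4 [array([488.4, -35.8]), array([26.7, 27.6]), np.float64(8.1)]
OUT [308. 106.] z 22.0 [array([460.3,  -7.7]), array([10.3, 10.1]), np.float64(52.5)]
OUT [469. 189.] z 13.4 [array([531.3, 199. ]), array([167.1,  55. ]), np.float64(2.0)]
hole [451. 244.] z 13.4 [array([595.9, 201.1]), array([25.2, 23.6]), np.float64(18.1)]
hole [461. 214.] z 13.4 [array([555.7, 199.2]), 
[... 260 characters left out ...]
([26.1, 25.7]), np.float64(8.1)]
OUT [277. 132.] z 92.2 [array([488. , -36.3]), array([8.2, 6.8]), np.float64(8.1)]
OUT [ 99. 266.] z 17.6 [array([ 689.9, -238.4]), array([42.1, 92.1]), np.float64(88.3)]
OUT [458. 304.] z 7.0 [array([687.4, 244.8]), array([40.8, 45.8]), np.float64(84.2)]
OUT [338. 341.] z 17.6 [array([767.8,  95.5]), array([36.9, 88. ]), np.float64(59.4)]
OUT [346. 365.] z -0.2 [array([817. , 116.8]), array([ 7.2, 37.6]), np.float64(57.2)]
OUT [420. 379.] z 6.3 [array([822.4, 230.6]), array([27.7, 10.3]), np.float64(76.1)]
grasp pt [556.7 -26.  221.9] tcpz 381.9 yaxis 98.22 tilt [-0.0034 -0.0003] -> shift [  3.7   0.2 184.3] spin 0.02 F [-0.3 -0.3  0.4] T [ 0.02 -0.03 -0.04]
```

View pics/w7.png

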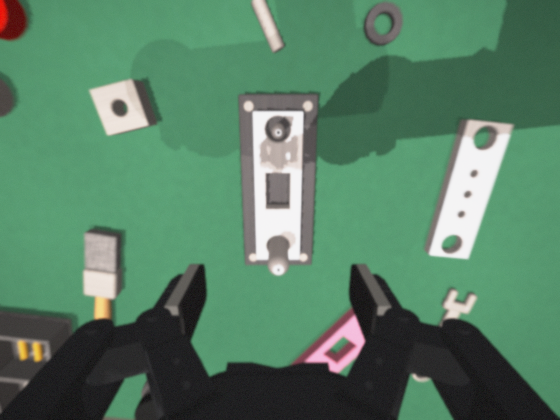

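View pics/s7.png

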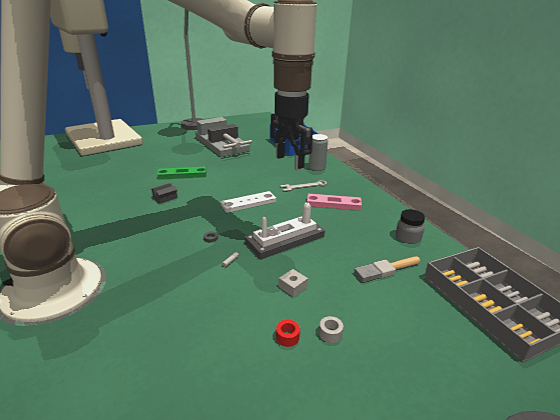

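```bash
python3 -c "
from h import *
plan([460,-340,340],98)
print(arm.read_state()['joints'].round(2))"
```

```text
now [557.3 -26.  381.9] yaxis 98.22 tilt [-0.0034 -0.0003] -> shift [ 141.  -296.9   42.3] spin 0.22
[ 0.24  0.29 -0.19 -0.   -1.09 -1.67]
```

```bash
python3 -m jog '[[[141,-297,42,0],[141,-297,42,0],[141,-297,42,0],[141,-297,42,0],[141,-297,42,0]]]' 80; python3 -m jog '[[[0,-15,0,0],[0,-15,0,0],[0,-15,0,0],[0,-15,0,0],[0,-15,0,0]]]'; python3 look.py w8 wrist 100;python3 -c "
from h import *
plan([460,-340,340],98)"
```

```text
clock: 12.52
position: [464.3, -324.4, 341.1]
ee_rot: [-0.072, 0.997, 0.0, -0.002]
contact_force: [1.0, -0.2, 0.5]
gripper_width: 79.9
clock: 13.15
position: [466.9, -338.3, 341.4]
ee_rot: [-0.073, 0.997, 0.0, -0.002]
contact_force: [-0.8, 0.6, 0.3]
gripper_width: 80.2
OUT [557. 161.] z 13.1 [array([389.9, -61.5]), array([46.6,  6.7]), np.float64(31.7)]
OUT [258. 227.] z 25.2 [array([ 499.1, -353.7]), array([46.1, 45.4]), np.float64(8.2)]
hole [258. 227.] z 25.2 [array([ 499.3, -354. ]), array([25.9, 26.6]), np.float64(54.1)]
OUT [401. 239.] z 25.5 [array([ 491.1, -202.4]), array([48.1, 48.2]), np.float64(21.0)]
hole [400. 239.] z 25.5 [array([ 490.9, -202.5]), array([16.8, 15.9]), np.float64(15.4)]
OUT [541. 310.] z 39.6 [array([547.6, -28.3]), array([155. ,  52.6]), np.float64(8.8)]
OUT [337. 357.] z 17.1 [array([ 666.7, -235.2]), array([38.4, 46.8]), np.float64(87.8)]
now [ 466.8 -338.5  341.4] yaxis 98.32 tilt [-0.0044  0.0002] -> shift [ 6.9 -0.5  1.4] spin 0.32
```

View pics/w8.png

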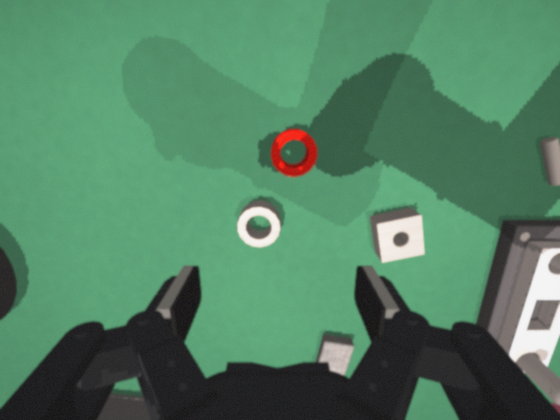

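```bash
python3 -c "
from h import *
planG([499.2,-353.9],182,98.2)"
```

```text
grasp pt [ 466.1 -338.4  181.4] tcpz 341.4 yaxis 98.32 tilt [-0.0044  0.0002] -> shift [-31.2 -20.2 159.2] spin 0.12 F [ 1.  -0.1 -0.5] T [-0.03 -0.01  0.03]
```

```bash
python3 -m jog '[[[-31,-20,0,0],[-31,-20,40,0],[-31,-20,80,0],[-31,-20,120,0],[-31,-20,135,0]]]' 80;  python3 -c "
from h import *
planG([499.2,-353.9],182,98.2)"
```

```text
clock: 13.82
position: [499.2, -353.1, 203.9]
ee_rot: [-0.073, 0.997, 0.001, -0.004]
contact_force: [-0.2, -0.3, 0.5]
gripper_width: 80.1
grasp pt [ 497.9 -352.8   43.9] tcpz 203.9 yaxis 98.33 tilt [-0.0084  0.002 ] -> shift [-1.3 -1.3 21.9] spin 0.13 F [-0.2 -0.3  0.5] T [ 0.01 -0.02 -0.01]
```

```bash
python3 -m jog '[[[-1.3,-1.3,15,0],[-1.3,-1.3,22,0],[-1.3,-1.3,22,0],[-1.3,-1.3,22,0],[-1.3,-1.3,22,0]]]' 80; python3 -c "
from h import *
planG([499.2,-353.9],182,98.2)"; python3 -m jog '[[[0,0,0,0],[0,0,0,0],[0,0,0,0],[0,0,0,0],[0,0,0,0]]]' 20; python3 look.py w9 wrist 300;  python3 -c "
from h import *
planG([499.2,-353.9],182,98.2)"
```

```text
clock: 14.45
position: [500.7, -354.3, 182.8]
ee_rot: [-0.073, 0.997, 0.001, -0.003]
contact_force: [0.0, 0.2, -0.2]
gripper_width: 80.0
grasp pt [ 499.6 -354.1   22.8] tcpz 182.8 yaxis 98.33 tilt [-0.0068  0.0014] -> shift [0.4 0.2 0.8] spin 0.13 F [ 0.   0.2 -0.2] T [ 0.01 -0.03 -0.02]
clock: 15.08
position: [501.1, -354.4, 183.5]
ee_rot: [-0.073, 0.997, 0.001, -0.003]
contact_force: [-0.7, 1.8, 5.3]
gripper_width: 43.2
OUT [278. 284.] z 25.3 [array([ 499.9, -354.8]), array([45. , 42.3]), np.float64(8.2)]
hole [278. 283.] z 25.3 [array([ 499. , -354.6]), array([28.4, 27.9]), np.float64(58.6)]
OUT [543. 312.] z 25.5 [array([ 495.9, -215. ]), array([46.3, 17.8]), np.float64(21.1)]
grasp pt [ 500.2 -354.3   23.5] tcpz 183.5 yaxis 98.36 tilt [-0.0056  0.0006] -> shift [0.9 0.6 1.5] spin 0.16 F [-0.4  0.9  5.2] T [ 0.18 -0.03  0.  ]
```

View pics/w9.png

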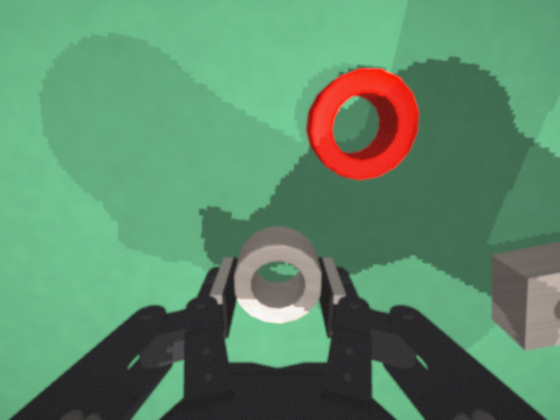

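```bash
python3 -m jog '[[[0,0,-40,0],[0,0,-80,0],[0,0,-115,0],[0,0,-130,0],[0,0,-130,0]]]'; python3 look.py w10 wrist 300; python3 -c "
from h import *
planG([617.6,-17],312,98.2)"
```

```text
clock: 15.75
position: [501.6, -354.4, 313.2]
ee_rot: [-0.073, 0.997, 0.001, -0.003]
contact_force: [0.8, 0.7, -2.4]
gripper_width: 42.9
OUT [439. 219.] z 25.5 [array([ 491. , -202.4]), array([48. , 47.6]), np.float64(20.6)]
hole [439. 219.] z 25.5 [array([ 489.6, -202.3]), array([16.6, 17.5]), np.float64(56.0)]
OUT [282. 265.] z 155.1 [array([ 488.5, -353.5]), array([41.6, 20.9]), np.float64(83.4)]
hole [315. 281.] z 155.1 [array([ 495.1, -336.3]), array([2.4, 2.2]), np.float64(50.6)]
hole [264. 262.] z 155.1 [array([ 488.4, -362.9]), array([1.8, 2.6]), np.float64(49.7)]
OUT [274. 304.] z 155.0 [array([ 512.7, -355.7]), array([42. , 20.3]), np.float64(81.2)]
grasp pt [ 500.1 -353.8  152. ] tcpz 312.0 yaxis 98.33 tilt [-0.0075  0.0023] -> shift [-1.650e+02  3.163e+02 -1.000e-01] spin 0.13 F [-0.2 -0.2 -2.4] T [0.02 0.01 0.02]
```

```bash
python3 -m jog '[[[-33,63,0,0],[-66,126,0,0],[-99,190,0,0],[-132,253,0,0],[-165,316,0,0]]]';python3 -c "
from h import *
planG([617.6,-17],312,98.2)"
```

```text
clock: 16.42
position: [604.2, -57.3, 309.3]
ee_rot: [-0.072, 0.997, 0.001, -0.006]
contact_force: [1.2, 0.3, -2.3]
gripper_width: 43.3
grasp pt [602.3 -57.  149.3] tcpz 309.3 yaxis 98.3 tilt [-0.012  0.002] -> shift [-20.9  37.4  -2.8] spin 0.1 F [ 1.2  0.3 -2.3] T [-0.03 -0.17  0.  ]
```

```bash
python3 -m jog '[[[-20.9,37.4,-2,0],[-20.9,37.4,-2,0],[-20.9,37.4,-2,0],[-20.9,37.4,-2,0],[-20.9,37.4,-2,0]]]'; python3 look.py w11 wrist 3000;python3 -c "
from h import *
planG([617.6,-17],312,98.2)"
```

```text
clock: 17.05
position: [619.2, -18.4, 311.0]
ee_rot: [-0.072, 0.997, 0.001, -0.006]
contact_force: [-0.4, -0.2, -2.4]
gripper_width: 43.3
OUT [278. 124.] z 39.4 [array([551.8, -26.4]), array([174.5,  68.5]), np.float64(8.2)]
hole [278. 137.] z 39.4 [array([552.4, -26.3]), array([41.3, 28.8]), np.float64(8.1)]
hole [279.  44.] z 39.4 [array([487.8, -35.7]), array([26.4, 27.7]), np.float64(43.2)]
hole [280.  24.] z 39.4 [array([473.9, -36.9]), array([3.5, 3.3]), np.float64(57.1)]
OUT [524. 139.] z 13.5 [array([530.9, 197.2]), array([165.4,  52.1]), np.float64(2.3)]
hole [502. 214.] z 13.5 [array([595.4, 199. ]), array([26.3, 25.1]), np.float64(58.5)]
hole [517. 174.] z 13.5 [array([555.7, 197.3]), array([8.2, 8.8]), np.float64(61.4)]
hole [527. 146.] z 13.5 [array([530.3, 196.6]), array([10.1, 10.5]), np.float64(60.7)]
hole [537. 117.] z 13.5 [array([505.3, 195.7]), array([10.4, 10.6]), np.float64(60.5)]
OUT [ 47. 244.] z 17.6 [array([ 688.3, -235.7]), array([40.9, 90.6]), np.float64(85.7)]
grasp pt [617.3 -18.  151.2] tcpz 311.2 yaxis 98.21 tilt [-0.0121  0.0021] -> shift [-0.4  0.9 -0.8] spin 0.01 F [ 0.5  0.3 -1.8] T [ 0.01 -0.1   0.05]
```

View pics/w11.png

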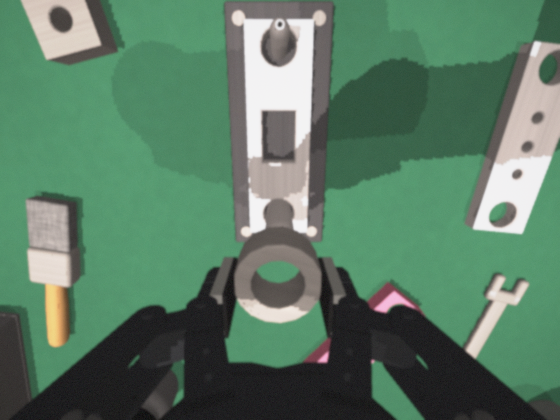

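```bash
python3 -m jog '[[[-0.4,0.9,8,0],[-0.5,0.9,16,0],[-0.6,0.9,24,0],[-0.7,0.9,28,0],[-0.7,0.9,28,0]]]'; python3 look.py w12 wrist 30000;python3 -c "
from h import *
planG([617.6,-17],260,98.2)"
```

```text
clock: 17.73
position: [619.4, -17.2, 282.7]
ee_rot: [-0.072, 0.997, 0.001, -0.006]
contact_force: [-0.4, 0.1, -2.4]
gripper_width: 43.2
grasp pt [617.6 -16.9 123.1] tcpz 283.1 yaxis 98.22 tilt [-0.0122  0.0019] -> shift [-0.2 -0.2 23.1] spin 0.02 F [-0.9 -0.1 -2.3] T [ 0.01 -0.04  0.02]
```

View pics/w12.png

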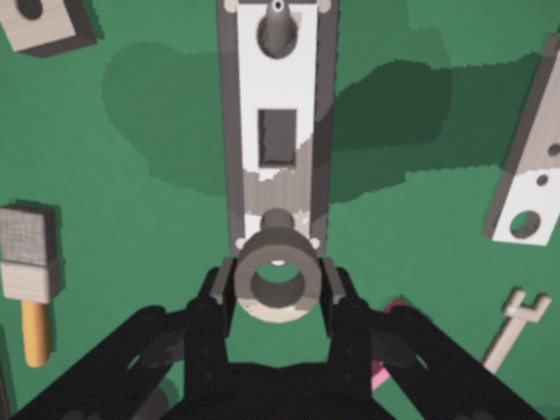

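```bash
python3 -c "
from h import *
print(proj(arm.camera_params('wrist'),[[616.8,-17.1,94],[613,-17,94]]))"; python3 -m jog '[[[-0.2,-0.2,5,0],[-0.3,-0.2,10,0],[-0.4,-0.2,15,0],[-0.5,-0.2,20,0],[-0.5,-0.2,22,0]]]'; python3 look.py w13 wrist 30000;python3 -c "
from h import *
planG([617.6,-17],260,98.2)"
```

```text
[[277.54834028 256.77246617]
 [278.61609259 251.11620632]]
clock: 18.4
position: [619.7, -17.3, 260.5]
ee_rot: [-0.072, 0.997, 0.001, -0.006]
contact_force: [-0.3, -0.3, -2.1]
gripper_width: 43.1
grasp pt [617.6 -17.  100.5] tcpz 260.5 yaxis 98.22 tilt [-0.0131  0.0017] -> shift [-0.   0.   0.5] spin 0.02 F [ 0.1 -0.3 -2.9] T [ 0.02 -0.05  0.02]
```

View pics/w13.png

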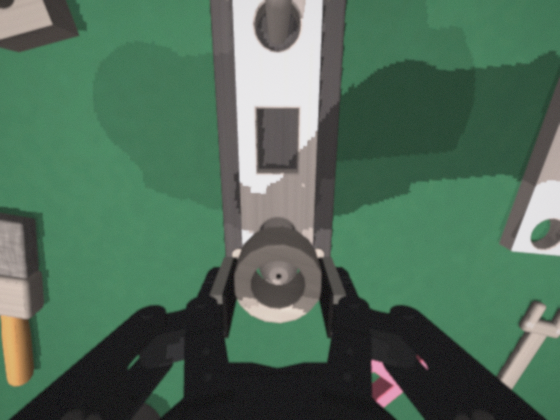

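```bash
python3 -m jog '[[[0,0,10,0],[-0.1,0,20,0],[-0.2,0,28,0],[-0.3,0,33,0],[-0.3,0,35,0]]]'; python3 -c "
from h import *
planG([617.6,-17],223.5,98.2)"
```

```text
clock: 19.08
position: [619.6, -17.2, 225.0]
ee_rot: [-0.072, 0.997, 0.001, -0.007]
contact_force: [0.4, 1.1, -2.5]
gripper_width: 43.0
grasp pt [617.4 -16.9  65. ] tcpz 225.0 yaxis 98.22 tilt [-0.0136  0.0016] -> shift [-0.2 -0.1  1.5] spin 0.02 F [ 0.4  1.1 -2.5] T [ 0.05 -0.04 -0.04]
```

```bash
python3 -m jog '[[[-0.2,0,1,0],[-0.2,0,1.5,0],[-0.2,0,1.5,0],[-0.2,0,1.5,0],[-0.2,0,1.5,0]]]'; python3 -m jog '[[[0,0,0,0],[0,0,0,0],[0,0,0,0],[0,0,0,0],[0,0,0,0]]]' 65; python3 -c "
from h import *
planG([617.6,-17],223.5,98.2)"; python3 -m jog '[[[0,0,-30,0],[0,0,-60,0],[0,0,-100,0],[0,0,-120,0],[0,0,-130,0]]]' 75;  python3 look.py w14 wrist 100; python3 look.py s14 side
```

```text
clock: 19.7
position: [619.8, -17.1, 223.6]
ee_rot: [-0.072, 0.997, 0.001, -0.007]
contact_force: [0.5, 0.6, -1.1]
gripper_width: 43.2
clock: 20.32
position: [619.8, -17.2, 223.6]
ee_rot: [-0.072, 0.997, 0.001, -0.007]
contact_force: [0.6, 0.4, 0.0]
gripper_width: 65.2
grasp pt [617.6 -16.9  63.7] tcpz 223.6 yaxis 98.23 tilt [-0.0134  0.0016] -> shift [ 0.  -0.1  0.2] spin 0.03 F [0.6 0.4 0. ] T [-0.01 -0.03  0.  ]
clock: 20.95
position: [621.5, -17.4, 355.1]
ee_rot: [-0.072, 0.997, 0.001, -0.006]
contact_force: [-0.7, 0.8, -1.4]
gripper_width: 75.1
OUT [92. 30.] z 25.4 [array([ 490.3, -202.5]), array([47.7, 47.4]), np.float64(21.2)]
hole [93. 30.] z 25.4 [array([ 490.3, -202.1]), array([17.1, 17.7]), np.float64(45.4)]
OUT [277. 119.] z 39.5 [array([556.8, -25.7]), array([187.3,  69.2]), np.float64(8.2)]
hole [278. 201.] z 39.5 [array([619.9, -16.1]), array([22.2, 30.6]), np.float64(8.1)]
hole [277. 183.] z 39.5 [array([601.6, -19.3]), array([13.9, 39.1]), np.float64(9.7)]
hole [277. 130.] z 39.5 [array([552.5, -26.7]), array([41. , 28.9]), np.float64(8.1)]
hole [277.  52.] z 39.5 [a
[... 315 characters left out ...]
.9)]
hole [493. 139.] z 13.5 [array([530.1, 197. ]), array([9.8, 9.8]), np.float64(59.5)]
hole [501. 114.] z 13.5 [array([505. , 196.1]), array([ 9.5, 10. ]), np.float64(59.1)]
hole [515.  71.] z 13.5 [array([465.1, 194.3]), array([27.5, 28. ]), np.float64(58.5)]
OUT [ 75. 225.] z 17.6 [array([ 688.2, -236.3]), array([41.8, 90.5]), np.float64(87.2)]
OUT [472. 283.] z 6.7 [array([709.5, 240.8]), array([39.6, 91.2]), np.float64(84.2)]
OUT [401. 290.] z 17.5 [array([717.1, 150.4]), array([26.4, 14.8]), np.float64(19.4)]
OUT [327. 337.] z 17.6 [array([800.6,  79.3]), array([ 52.4, 108.4]), np.float64(57.2)]
OUT [ 17. 352.] z 17.7 [array([ 877.4, -324.4]), array([ 21.6, 114.3]), np.float64(75.9)]
```

View pics/w14.png

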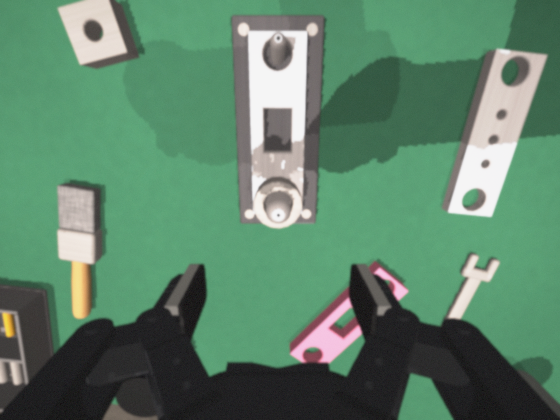

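View pics/s14.png

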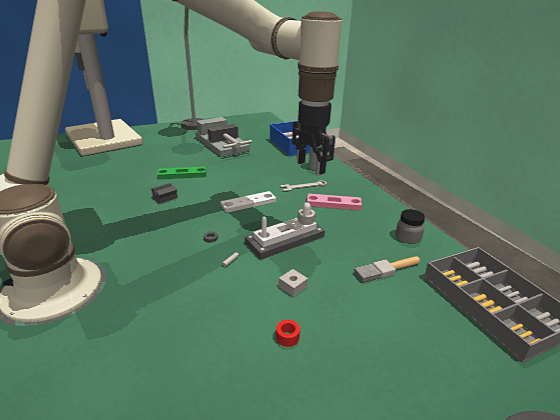

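```bash
python3 -c "
from h import *
planG([490.7,-202.3],300,111.1)"
```

```text
grasp pt [619.7 -17.1 194.4] tcpz 354.4 yaxis 98.23 tilt [-0.0117  0.0019] -> shift [ 153.5 -165.1   55.6] spin -12.87 F [-0.  -0.5 -0.4] T [-0.   -0.03 -0.1 ]
```

```bash
python3 -m jog '[[[153,-165,10,-13],[153,-165,25,-13],[153,-165,40,-13],[153,-165,55,-13],[153,-165,55,-13]]]' 80; python3 look.py w15 wrist 500; python3 -c "
from h import *
planG([490.7,-202.3],182,111.1)"
```

```text
clock: 21.68
position: [490.2, -204.1, 297.3]
ee_rot: [-0.182, 0.983, 0.004, -0.009]
contact_force: [0.7, 0.4, -0.1]
gripper_width: 79.9
OUT [467. 167.] z 12.9 [array([390.6, -60.8]), array([47.9,  8.9]), np.float64(32.4)]
OUT [274. 221.] z 25.4 [array([ 491.7, -201.9]), array([47.5, 48. ]), np.float64(20.6)]
hole [276. 220.] z 25.4 [array([ 491.8, -202.5]), array([16. , 16.1]), np.float64(67.0)]
OUT [448. 290.] z 39.5 [array([502.3, -33.5]), array([64.6, 53.7]), np.float64(8.0)]
grasp pt [ 489.4 -203.   138.7] tcpz 298.7 yaxis 111.09 tilt [-0.0159  0.0024] -> shift [ -3.1  -0.8 116.7] spin -0.01 F [0.3 0.7 0.5] T [ 0.04 -0.07 -0.02]
```

```bash
python3 -m jog '[[[-3.5,-0.8,30,0],[-4,-0.8,60,0],[-4.5,-0.8,90,0],[-4.5,-0.8,110,0],[-4.5,-0.8,116,0]]]' 80; python3 -c "
from h import *
planG([491.3,-202.2],182,111.1)"
```

```text
clock: 22.35
position: [495.1, -201.4, 181.4]
ee_rot: [-0.184, 0.983, 0.003, -0.009]
contact_force: [0.3, 0.3, 1.1]
gripper_width: 80.0
grasp pt [ 492.3 -201.    21.5] tcpz 181.4 yaxis 111.18 tilt [-0.0179  0.0025] -> shift [ 1.3 -0.7 -0.5] spin 0.08 F [0.3 0.3 1.1] T [ 0.02 -0.03  0.02]
```

```bash
python3 -m jog '[[[1.3,-0.7,-0.5,0],[1.3,-0.7,-0.5,0],[1.3,-0.7,-0.5,0],[1.3,-0.7,-0.5,0],[1.3,-0.7,-0.5,0]]]' 60; python3 -m jog '[[[0,0,0,0],[0,0,0,0],[0,0,0,0],[0,0,0,0],[0,0,0,0]]]' 20; python3 look.py w16 wrist 300;  python3 -c "
from h import *
planG([491.3,-202.2],182,111.1)"; python3 -m jog '[[[0,0,-40,0],[0,0,-80,0],[0,0,-115,0],[0,0,-130,0],[0,0,-130,0]]]';  python3 look.py w17 wrist 300;  python3 -c "
from h import *
planG([488.1,-35.7],310,98.2)"
```

```text
clock: 22.98
position: [494.2, -202.6, 182.3]
ee_rot: [-0.184, 0.983, 0.003, -0.008]
contact_force: [0.1, 0.3, -0.1]
gripper_width: 60.0
clock: 23.6
position: [494.3, -202.6, 182.6]
ee_rot: [-0.184, 0.983, 0.003, -0.008]
contact_force: [-1.2, 1.1, 6.0]
gripper_width: 44.5
OUT [277. 284.] z 25.4 [array([ 491.4, -202.5]), array([46.7, 46.8]), np.float64(20.9)]
hole [277. 285.] z 25.4 [array([ 490.4, -203. ]), array([18.6, 19.6]), np.float64(50.1)]
OUT [549. 393.] z 39.5 [array([494. , -54.8]), array([40.2, 15.6]), np.float64(37.7)]
grasp pt [ 491.7 -202.2   22.7] tcpz 182.6 yaxis 111.19 tilt [-0.0169  0.0023] -> shift [0.3 0.1 0.7] spin 0.09 F [0.1 1.2 5.9] T [ 0.25  0.25 -0.  ]
clock: 24.28
position: [496.3, -202.8, 312.4]
ee_rot: [-0.184, 0.983, 0.003, -0.008]
contact_force: [-0.5, -0.3, -2.8]
gripper_width: 44.6
OUT [460. 156.] z 12.8 [array([389.3, -61.7]), array([50. ,  9.2]), np.float64(32.3)]
OUT [256. 258.] z 155.1 [array([ 480.6, -217.1]), array([12.2, 28.9]), np.float64(20.9)]
OUT [447. 283.] z 39.5 [array([508.4, -18.4]), array([83.1, 83.9]), np.float64(7.8)]
OUT [245. 282.] z 155.1 [array([ 496.6, -217.6]), array([15.3, 12.9]), np.float64(20.8)]
hole [240. 275.] z 155.1 [array([ 493.8, -222.1]), array([3.2, 2.2]), np.float64(61.3)]
OUT [286. 305.] z 155.1 [array([ 503.4, -199. ]), array([25.2, 46.7]), np.float64(21.5)]
OUT [549. 387.] z 13.5 [array([592. , 182.1]), array([80.6, 36.9]), np.float64(37.7)]
OUT [393. 400.] z 65.4 [array([625.9, -28.9]), array([45.5, 18.2]), np.float64(33.8)]
grasp pt [ 493.  -202.2  151.3] tcpz 311.3 yaxis 111.15 tilt [-0.0188  0.0032] -> shift [-55.6 157.    1.9] spin 12.95 F [-0.5  0.3 -3.9] T [-0.03 -0.01  0.01]
```

View pics/w17.png

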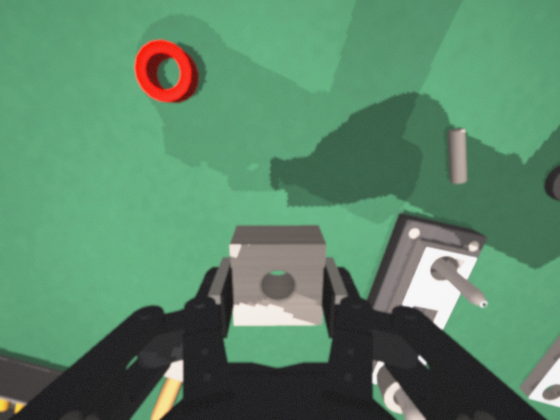

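```bash
python3 -m jog '[[[-56,157,0,13],[-56,157,0,13],[-56,157,0,13],[-56,157,0,13],[-56,157,0,13]]]'; python3 look.py w18 wrist 50;  python3 -c "
from h import *
planG([488.5,-35.6],285,98.2)"
```

```text
clock: 24.95
position: [491.2, -36.1, 310.4]
ee_rot: [-0.071, 0.997, 0.002, -0.011]
contact_force: [0.3, -0.3, -1.7]
gripper_width: 44.4
OUT [263.  94.] z 12.3 [array([390.2, -60.9]), array([50.7, 13.1]), np.float64(33.6)]
OUT [242. 186.] z 21.8 [array([469.8, -69.6]), array([11.1, 11.9]), np.float64(8.0)]
OUT [311. 186.] z 22.2 [array([461. ,  -8.2]), array([9.3, 9.1]), np.float64(9.8)]
OUT [276. 209.] z 39.3 [array([483.8, -37. ]), array([27.3, 52.6]), np.float64(8.0)]
OUT [496. 268.] z 13.5 [array([530.4, 196.7]), array([167.6,  52.9]), np.float64(2.3)]
hole [473. 328.] z 13.5 [array([595.1, 198.5]), array([24.4, 24.8]), np.float64(65.0)]
hole [485. 297.] z 13.5 [array([555.3, 197.2]), array([6.3, 7.3]), np.float64(64.6)]
hole [492. 276.] z 13.5 [array([530.4, 195.8]), array([6.9, 7.3]), np.float64(64.0)]
hole [500. 254.] z 13.5 [array([505., 195.]), array([6.7, 7.5]), np.float64(63.5)]
hole [513. 217.] z 13.5 [array([465.5, 193.1]), array([25.6, 24.4]), np.float64(58.6)]
OUT [252. 264.] z 153.2 [array([478.8, -46. ]), array([28.6, 27.1]), np.float64(11.9)]
hole [246. 274.] z 153.2 [array([482.4, -52.2]), array([2.6, 2.2]), np.float64(48.7)]
hole [240. 275.] z 153.2 [array([483.3, -55.4]), array([2.3, 3.4]), np.float64(44.0)]
OUT [309. 288.] z 153.1 [array([486.1, -20.8]), array([ 6.2, 11.1]), np.float64(10.6)]
OUT [277. 328.] z 152.7 [array([514.7, -32. ]), array([42.9, 46.8]), np.float64(9.7)]
hole [277. 336.] z 152.7 [array([518. , -31.6]), array([16. , 24.9]), np.float64(6.2)]
OUT [ 69. 344.] z 17.1 [array([ 683.6, -237.1]), array([38.9, 83.1]), np.float64(84.2)]
OUT [381. 397.] z 17.7 [array([701.8, 119.1]), array([16.3, 11.4]), np.float64(59.1)]
OUT [401. 411.] z 17.6 [array([721.6, 145.9]), array([20.4, 21.7]), np.float64(71.4)]
grasp pt [487.8 -36.2 150.7] tcpz 310.6 yaxis 98.11 tilt [-0.0217  0.0027] -> shift [-1.3  0.3 25.6] spin -0.09 F [-0.4  0.2 -2.7] T [-0.06 -0.06  0.01]
```

View pics/w18.png

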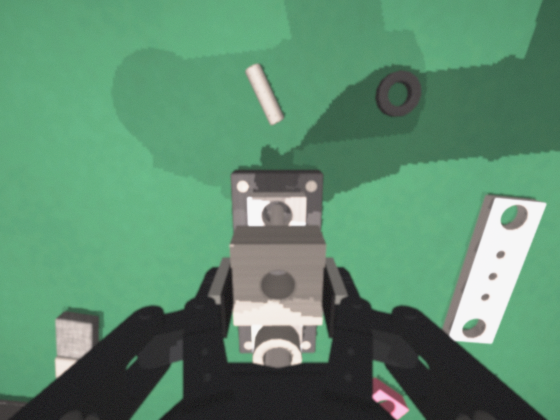

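```bash
python3 -m jog '[[[-1.3,0.3,8,0],[-1.5,0.3,16,0],[-1.6,0.3,24,0],[-1.7,0.3,27,0],[-1.7,0.3,27,0]]]'; python3 look.py w19 wrist 50000;  python3 -c "
from h import *
planG([488.5,-35.6],262,98.2)
print(proj(arm.camera_params('wrist'),[[488.1,-35.7,94]]))"
```

```text
clock: 25.62
position: [492.4, -36.1, 283.3]
ee_rot: [-0.071, 0.997, 0.002, -0.011]
contact_force: [-0.0, 0.4, -2.8]
gripper_width: 44.4
grasp pt [489.  -35.6 123.7] tcpz 283.6 yaxis 98.11 tilt [-0.0215  0.0026] -> shift [ 0.1 -0.1 21.7] spin -0.09 F [-0.6  0.7 -2.2] T [-0.03 -0.07 -0.02]
[[277.57560429 256.54390243]]
```

View pics/w19.png

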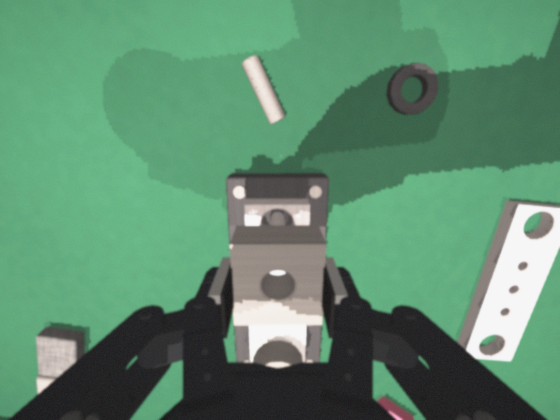

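```bash
python3 -m jog '[[[0,-0.1,5,0],[0,-0.1,10,0],[0,-0.1,15,0],[0,-0.1,19,0],[0,-0.1,22,0]]]'; python3 look.py w20 wrist 50000;  python3 -c "
from h import *
planG([488.5,-35.6],222.6,98.2)"
```

```text
clock: 26.3
position: [492.0, -36.0, 261.3]
ee_rot: [-0.071, 0.997, 0.002, -0.011]
contact_force: [0.1, -0.1, -3.6]
gripper_width: 44.3
grasp pt [488.3 -35.6 101.1] tcpz 261.0 yaxis 98.11 tilt [-0.0224  0.0025] -> shift [-1.  -0.2 38.4] spin -0.09 F [-0.4  0.4 -3. ] T [-0.01 -0.04 -0.  ]
```

View pics/w20.png

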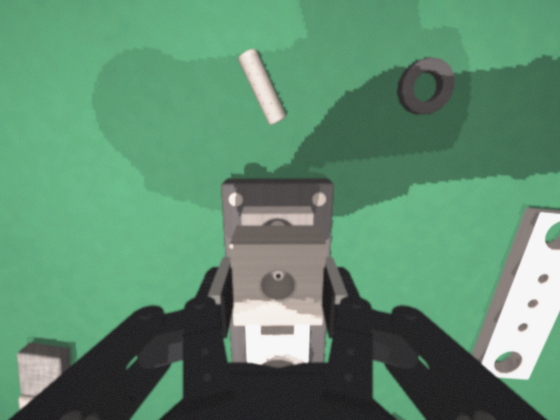

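```bash
python3 -m jog '[[[-0.3,-0.2,10,0],[-0.5,-0.2,20,0],[-0.8,-0.2,30,0],[-1,-0.2,35,0],[-1,-0.2,37,0]]]';  python3 -c "
from h import *
planG([488.5,-35.6],222.6,98.2)"
```

```text
clock: 26.98
position: [492.1, -36.0, 223.5]
ee_rot: [-0.071, 0.997, 0.002, -0.011]
contact_force: [-0.2, -0.7, -3.0]
gripper_width: 44.6
grasp pt [488.4 -35.6  63.6] tcpz 223.5 yaxis 98.11 tilt [-0.0231  0.0023] -> shift [-0.1  0.   1. ] spin -0.09 F [-0.2 -0.7 -3. ] T [-0.02 -0.08  0.04]
```

```bash
python3 -m jog '[[[0,0,1,0],[0,0,1,0],[0,0,1,0],[0,0,1,0],[0,0,1,0]]]';  python3 -m jog '[[[0,0,0,0],[0,0,0,0],[0,0,0,0],[0,0,0,0],[0,0,0,0]]]' 65; python3 -m jog '[[[0,0,-30,0],[0,0,-60,0],[0,0,-100,0],[0,0,-130,0],[0,0,-145,0]]]' 75;  python3 look.py w21 wrist 100; python3 look.py s21 side; python3 -c "
from h import *
plan([490,197,350],92.3)"
```

```text
clock: 27.6
position: [492.2, -35.9, 222.8]
ee_rot: [-0.071, 0.997, 0.002, -0.011]
contact_force: [0.2, 0.4, -0.3]
gripper_width: 44.4
clock: 28.22
position: [492.2, -36.0, 222.8]
ee_rot: [-0.071, 0.997, 0.002, -0.011]
contact_force: [-0.1, 0.9, 0.5]
gripper_width: 65.0
clock: 28.85
position: [495.5, -36.3, 369.4]
ee_rot: [-0.071, 0.997, 0.002, -0.01]
contact_force: [-0.0, -0.5, -1.1]
gripper_width: 74.9
OUT [266.  93.] z 12.3 [array([389.5, -60.9]), array([50.8, 11.9]), np.float64(33.6)]
OUT [248. 170.] z 21.9 [array([469.9, -70.3]), array([12.2, 11.8]), np.float64(52.2)]
OUT [277. 253.] z 62.8 [array([557.8, -25.7]), array([184.2,  63.5]), np.float64(8.0)]
hole [278. 313.] z 62.8 [array([618.2, -17.2]), array([28.3, 25.8]), np.float64(89.3)]
hole [278. 294.] z 62.8 [array([594.5, -20.6]), array([26.5, 43.2]), np.float64(7.8)]
hole [277. 249.] z 62.8 [array([540.8, -28.7]), array([36.3, 25.1]), np.float64(7.9)]
hole [278. 199.] z 62.8 [array([487.3, -35.7]), array([17.5, 15.2]), np.float64(82.1)]
OUT [462. 242.] z 13.5 [array([530.5, 197.7]), array([168. ,  53.7]), np.float64(2.2)]
hole [446. 293.] z 13.5 [array([595.5, 199.5]), array([24.9, 24.2]), np.float64(54.6)]
hole [455. 266.] z 13.5 [array([555.4, 198.2]), array([7.2, 7.1]), np.float64(62.3)]
hole [460. 247.] z 13.5 [array([530.2, 196.7]), array([7. , 6.8]), np.float64(61.8)]
hole [467. 228.] z 13.5 [array([505.1, 196.3]), array([7.9, 7.2]), np.float64(56.5)]
hole [477. 196.] z 13.5 [array([465.2, 194.2]), array([25.2, 24.9]), np.float64(58.1)]
OUT [104. 304.] z 17.0 [array([ 671.4, -236.2]), array([38.1, 55.7]), np.float64(88.2)]
OUT [424. 403.] z 6.8 [array([784.4, 228.7]), array([76.6, 32.4]), np.float64(4.9)]
hole [419. 414.] z 6.8 [array([812.8, 230.5]), array([14.5, 22.3]), np.float64(7.6)]
now [495.6 -36.3 368.9] yaxis 98.12 tilt [-0.0194  0.003 ] -> shift [-27.8 231.6  19.7] spin 5.82
```

View pics/w21.png

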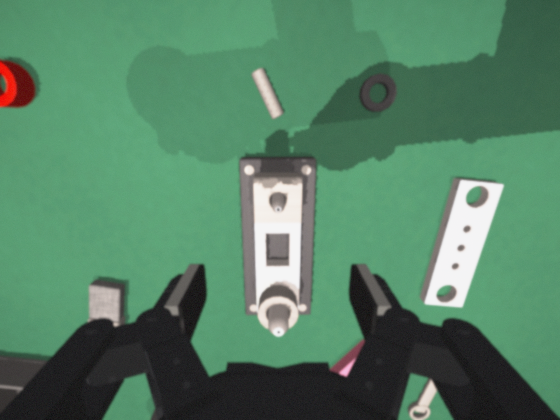

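View pics/s21.png

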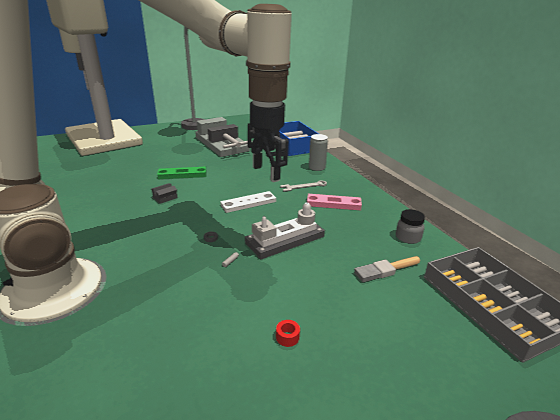

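Both spacers are seated. Next is the drilled plate, measured at about (530.5,197.3) with a yaw of 2.2°.

```bash
python3 -m jog '[[[-28,232,20,6],[-28,232,20,6],[-28,232,20,6],[-28,232,20,6],[-28,232,20,6]]]' 80; python3 look.py w22 wrist 500; python3 -c "
from h import *
planG([530.5,197.3],175,92.3)"
```

```text
clock: 29.58
position: [489.7, 200.1, 347.3]
ee_rot: [-0.021, 1.0, 0.001, -0.011]
contact_force: [0.8, -1.1, 0.5]
gripper_width: 79.9
OUT [15. 91.] z 12.3 [array([390.2, -58.9]), array([47.5, 12.7]), np.float64(33.2)]
OUT [272. 229.] z 13.4 [array([530. , 196.8]), array([165.6,  52.9]), np.float64(2.3)]
hole [273. 286.] z 13.4 [array([594.5, 199.2]), array([24.1, 25.2]), np.float64(51.3)]
hole [272. 255.] z 13.4 [array([554.4, 197.4]), array([7.6, 7.9]), np.float64(49.7)]
hole [273. 235.] z 13.4 [array([529.8, 196.5]), array([7.2, 7.9]), np.float64(2.2)]
hole [272. 214.] z 13.4 [array([505. , 195.7]), array([6.9, 7.7]), np.float64(2.2)]
hole [272. 177.] z 13.4 [array([464.5, 194. ]), array([26.3, 25.5]), np.float64(46.3)]
OUT [ 49. 236.] z 40.0 [array([551.8, -38.5]), array([168.7,  75. ]), np.float64(8.2)]
hole [ 58. 255.] z 40.0 [array([551., -26.]), array([40.7, 27.1]), np.float64(7.8)]
OUT [303. 345.] z 7.0 [array([689.3, 241.6]), array([39.7, 52.7]), np.float64(83.6)]
grasp pt [486.  198.7 187.6] tcpz 347.6 yaxis 92.26 tilt [-0.0229  0.0007] -> shift [-48.3  -3.4 171.6] spin -0.04 F [ 0.1  0.3 -0.5] T [ 0.01 -0.03 -0.03]
```

```bash
python3 -m jog '[[[-47,-4,20,0],[-47.5,-4,60,0],[-47.5,-4,100,0],[-47.5,-4,135,0],[-47.5,-4,150,0]]]' 80; python3 -c "
from h import *
planG([529.8,196.8],173.5,92.3)"
```

```text
clock: 30.25
position: [533.1, 194.7, 193.9]
ee_rot: [-0.019, 1.0, -0.001, -0.014]
contact_force: [0.1, -0.5, 0.2]
gripper_width: 79.9
grasp pt [528.7 194.3  33.9] tcpz 193.9 yaxis 92.13 tilt [-0.0275 -0.0023] -> shift [-1.7  2.5 20.4] spin -0.17 F [ 0.1 -0.5  0.2] T [-0.01 -0.06  0.03]
```

```bash
python3 -m jog '[[[-1.7,2.5,10,-0.2],[-1.7,2.5,18,-0.2],[-1.7,2.5,20,-0.2],[-1.7,2.5,20,-0.2],[-1.7,2.5,20,-0.2]]]' 80; python3 -c "
from h import *
planG([529.8,196.8],173.5,92.3)"; python3 -m jog '[[[0,0,0,0],[0,0,0,0],[0,0,0,0],[0,0,0,0],[0,0,0,0]]]' 20; python3 -m jog '[[[0,0,0,0],[0,0,0,0],[0,0,0,0],[0,0,0,0],[0,0,0,0]]]'; python3 look.py w23 wrist 300;python3 -c "
from h import *
planG([529.8,196.8],173.5,92.3)"
```

```text
clock: 30.88
position: [534.3, 197.4, 174.5]
ee_rot: [-0.021, 1.0, -0.0, -0.013]
contact_force: [-0.4, 0.2, 0.6]
gripper_width: 79.8
grasp pt [530.1 197.2  14.6] tcpz 174.5 yaxis 92.35 tilt [-0.0263 -0.0015] -> shift [ 0.3 -0.4  1.1] spin 0.05 F [-0.4  0.2  0.6] T [-0.02 -0.1   0.01]
clock: 31.5
position: [534.6, 197.7, 175.3]
ee_rot: [-0.021, 1.0, -0.0, -0.013]
contact_force: [-1.1, 0.7, 5.1]
gripper_width: 48.6
clock: 32.12
position: [534.6, 197.7, 175.3]
ee_rot: [-0.021, 1.0, -0.0, -0.013]
contact_force: [-0.8, -0.1, 3.0]
gripper_width: 48.3
OUT [277. 233.] z 13.4 [array([515.7, 196.6]), array([134.8,  51.1]), np.float64(2.4)]
hole [277. 322.] z 13.4 [array([554.7, 198.2]), array([9.7, 9.5]), np.float64(42.8)]
hole [298. 286.] z 13.4 [array([532.5, 208.1]), array([4.1, 2. ]), np.float64(15.7)]
hole [297. 281.] z 13.4 [array([529.4, 207.5]), array([3.5, 1.5]), np.float64(3.6)]
hole [278. 281.] z 13.4 [array([529.5, 197.5]), array([13.2, 11.8]), np.float64(79.4)]
hole [277. 236.] z 13.4 [array([504.8, 196.2]), array([12.1, 12.3]), np.float64(2.3)]
hole [279. 154.] z 13.4 [array([465.8, 195. ]), array([28.3, 27.1]), np.float64(56.8)]
grasp pt [530.6 197.6  15.4] tcpz 175.4 yaxis 92.38 tilt [-0.025  -0.0008] -> shift [ 0.8 -0.7  1.9] spin 0.08 F [-0.8  0.9  2.8] T [ 0.11  0.12 -0.04]
```

View pics/w23.png

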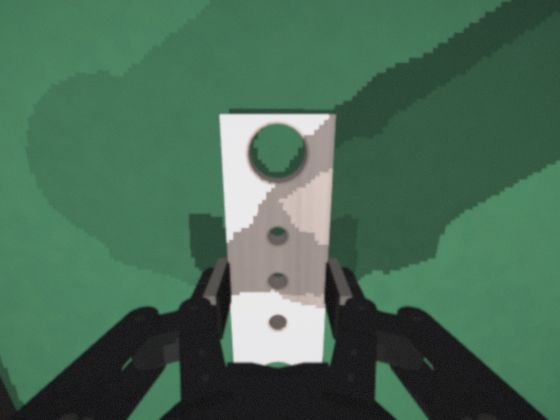

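```bash
python3 -m jog '[[[0,0,-40,0],[0,0,-80,0],[0,0,-115,0],[0,0,-133,0],[0,0,-133,0]]]'; python3 -c "
from h import *
planG([552.9,-26.2],306,98.2)"
```

```text
clock: 32.8
position: [537.8, 197.7, 308.6]
ee_rot: [-0.02, 1.0, 0.0, -0.012]
contact_force: [0.3, -0.3, -3.8]
gripper_width: 48.2
grasp pt [533.9 197.8 148.6] tcpz 308.6 yaxis 92.35 tilt [-0.0242  0.0004] -> shift [  -9.8 -224.5    2.1] spin -5.85 F [ 0.3 -0.3 -3.8] T [-0.03 -0.03  0.  ]
```

```bash
python3 -m jog '[[[-2,-45,0,-1],[-4,-90,0,-2.5],[-6,-135,0,-4],[-8,-185,0,-5],[-10,-225,0,-5.9]]]'; python3 -m jog '[[[0,-4,0,0],[0,-4,0,0],[0,-4,0,0],[0,-4,0,0],[0,-4,0,0]]]'; python3 -c "
from h import *
planG([552.9,-26.2],306,98.2)"
```

```text
clock: 33.42
position: [556.2, -28.6, 305.5]
ee_rot: [-0.072, 0.997, 0.001, -0.014]
contact_force: [1.4, 1.1, -2.5]
gripper_width: 48.2
clock: 34.05
position: [556.7, -31.8, 305.5]
ee_rot: [-0.072, 0.997, 0.001, -0.014]
contact_force: [-0.4, 0.1, -2.9]
gripper_width: 47.9
grasp pt [552.1 -31.7 145.6] tcpz 305.5 yaxis 98.27 tilt [-0.0287  0.0002] -> shift [-1.5  5.4 -0.4] spin 0.07 F [-0.4  0.1 -2.9] T [ 0.01 -0.13 -0.04]
```

```bash
python3 -m jog '[[[-1.5,5.4,0,0.1],[-1.5,5.4,0,0.1],[-1.5,5.4,5,0.1],[-1.5,5.4,10,0.1],[-1.6,5.4,15,0.1]]]'; python3 look.py w24 wrist 20; python3 -c "
from h import *
planG([552.9,-26.2],306,98.2)"
```

```text
clock: 34.67
position: [557.0, -26.3, 289.9]
ee_rot: [-0.071, 0.997, 0.001, -0.015]
contact_force: [-0.3, -0.6, -3.0]
gripper_width: 48.2
OUT [268.  15.] z 12.5 [array([400.2, -54. ]), array([25.6, 10.7]), np.float64(33.6)]
OUT [276. 230.] z 128.0 [array([535.4, -28.9]), array([139.1,  51.1]), np.float64(8.1)]
hole [277. 322.] z 128.0 [array([576.2, -23.2]), array([9.7, 9.5]), np.float64(48.6)]
hole [297. 286.] z 128.0 [array([552.8, -16.2]), array([2.8, 3.4]), np.float64(45.4)]
hole [278. 281.] z 128.0 [array([551.3, -26.7]), array([12.2, 12.9]), np.float64(8.8)]
hole [297. 261.] z 128.0 [array([538.7, -18.6]), array([1.9, 2.7]), np.float64(56.4)]
hole [278. 236.] z 128.0 [array([526.8, -29.9]), array([12.1, 12.7]), np.float64(8.0)]
hole [273. 154.] z 128.0 [array([489. , -35.8]), array([28.2, 24.8]), np.float64(56.6)]
OUT [277. 147.] z 93.2 [array([487.9, -35.8]), array([6.1, 5.6]), np.float64(8.1)]
hole [278. 148.] z 93.2 [array([488.1, -35.5]), array([2.8, 2.8]), np.float64(53.5)]
OUT [ 46. 299.] z 17.0 [array([ 667.1, -234.5]), array([34.9, 45.9]), np.float64(86.7)]
hole [ 37. 307.] z 17.0 [array([ 676.6, -244. ]), array([4.5, 6.2]), np.float64(50.4)]
hole [ 38. 302.] z 17.0 [array([ 670.6, -242.5]), array([4. , 8.3]), np.float64(23.1)]
hole [ 44. 300.] z 17.0 [array([ 667. , -235.9]), array([4.4, 8.6]), np.float64(74.0)]
hole [ 31. 288.] z 17.0 [array([ 656. , -246.4]), array([6.1, 5.6]), np.float64(40.1)]
OUT [ 46. 339.] z 19.4 [array([ 711. , -235.7]), array([39.4, 38.2]), np.float64(88.1)]
OUT [506. 359.] z 7.2 [array([684.6, 241.5]), array([37.8, 40.3]), np.float64(82.6)]
grasp pt [551.9 -26.3 129.3] tcpz 289.2 yaxis 98.14 tilt [-0.0306  0.    ] -> shift [ -0.5   0.1 -16.7] spin -0.06 F [-0.8  0.6 -3.9] T [ 0.02 -0.04 -0.02]
```

View pics/w24.png

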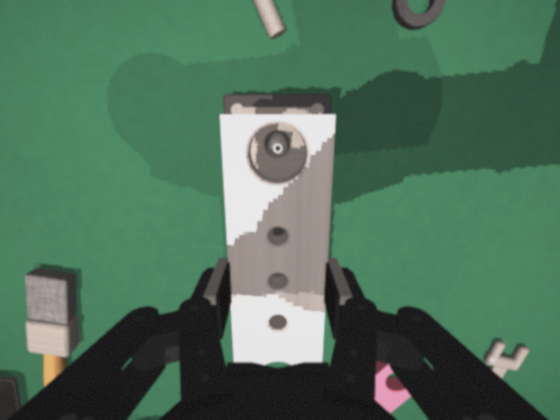

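```bash
python3 -c "
from h import *
planG([552.9,-26.2],265,98.2)"
```

```text
grasp pt [551.9 -26.3 129.3] tcpz 289.2 yaxis 98.14 tilt [-0.0306  0.    ] -> shift [-1.7 -0.1 24.3] spin -0.06 F [-0.8  0.6 -3.9] T [ 0.02 -0.04 -0.02]
```

```bash
python3 -m jog '[[[-1,0,4,0],[-1.1,0,9,0],[-1.3,0,14,0],[-1.5,0,19,0],[-1.7,0,24,0]]]'; python3 look.py w25 wrist 3000;python3 look.py s25 side; python3 -c "
from h import *
planG([552.9,-26.2],241.3,98.2)"
```

```text
clock: 35.35
position: [557.7, -26.1, 264.8]
ee_rot: [-0.071, 0.997, 0.001, -0.015]
contact_force: [0.2, -0.3, -2.8]
gripper_width: 48.3
OUT [276. 229.] z 102.9 [array([535.9, -28.6]), array([141.6,  51. ]), np.float64(8.0)]
hole [277. 322.] z 102.9 [array([576.6, -23.1]), array([9.4, 9.5]), np.float64(48.6)]
hole [297. 285.] z 102.9 [array([553.3, -15.8]), array([5.3, 2.6]), np.float64(9.1)]
hole [278. 280.] z 102.9 [array([552.1, -26.2]), array([11.6, 13.4]), np.float64(7.9)]
hole [277. 236.] z 102.9 [array([527.6, -29.9]), array([12.6, 12.7]), np.float64(54.5)]
hole [280. 155.] z 102.9 [array([489.4, -35.6]), array([27.4, 24.8]), np.float64(81.8)]
grasp pt [552.4 -26.1 104.5] tcpz 264.4 yaxis 98.13 tilt [-0.032  -0.0001] -> shift [-1.2 -0.2 23.2] spin -0.07 F [-0.6 -0.1 -3.7] T [ 0.03 -0.11  0.05]
```

View pics/w25.png

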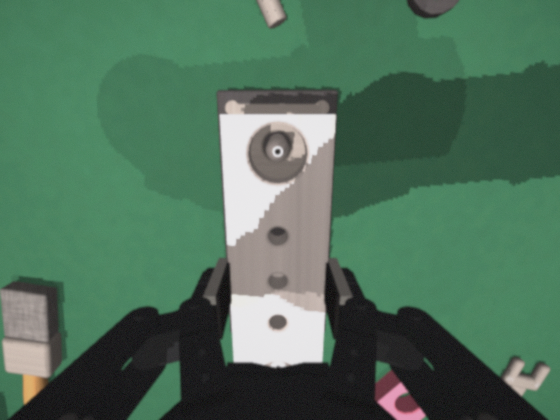

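View pics/s25.png

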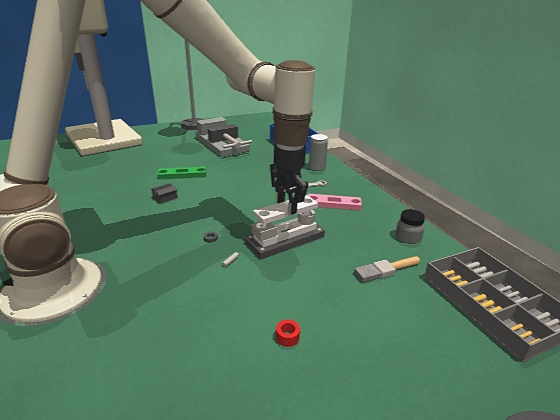

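```bash
python3 -m jog '[[[-0.6,-0.1,5,0],[-0.8,-0.1,10,0],[-1,-0.1,15,0],[-1.1,-0.1,19,0],[-1.2,-0.1,21.5,0]]]'; python3 -c "
from h import *
planG([552.9,-26.2],241.3,98.2)"
```

```text
clock: 36.08
position: [558.0, -26.1, 242.6]
ee_rot: [-0.071, 0.997, 0.001, -0.016]
contact_force: [-0.3, -0.2, -3.1]
gripper_width: 48.2
grasp pt [552.8 -26.1  82.7] tcpz 242.6 yaxis 98.13 tilt [-0.0323 -0.0002] -> shift [-0.1 -0.1  1.4] spin -0.07 F [-0.3 -0.2 -3.1] T [-0.01 -0.03  0.02]
```

```bash
python3 -m jog '[[[0,0,1,0],[0,0,1.4,0],[0,0,1.4,0],[0,0,1.4,0],[0,0,1.4,0]]]'; python3 -m jog '[[[0,0,0,0],[0,0,0,0],[0,0,0,0],[0,0,0,0],[0,0,0,0]]]' 65; python3 -m jog '[[[0,0,-30,0],[0,0,-60,0],[0,0,-100,0],[0,0,-130,0],[0,0,-145,0]]]' 75;  python3 look.py w26 wrist 100; python3 look.py s26 side; python3 -c "
from h import *
plan([490,197,350],92.3)"
```

```text
clock: 36.7
position: [558.0, -26.1, 241.4]
ee_rot: [-0.071, 0.997, 0.001, -0.016]
contact_force: [-1.2, 0.5, -0.2]
gripper_width: 48.4
clock: 37.33
position: [558.0, -26.1, 241.4]
ee_rot: [-0.071, 0.997, 0.001, -0.016]
contact_force: [-0.2, -0.1, -0.4]
gripper_width: 65.3
clock: 37.95
position: [562.7, -26.0, 388.2]
ee_rot: [-0.071, 0.997, 0.001, -0.015]
contact_force: [0.9, 0.8, -0.0]
gripper_width: 74.8
OUT [266.  28.] z 12.3 [array([389.1, -60.9]), array([50.4, 12.5]), np.float64(33.0)]
OUT [277. 188.] z 79.3 [array([549.4, -26.9]), array([174.4,  61.1]), np.float64(7.8)]
hole [277. 256.] z 79.3 [array([613.6, -17.6]), array([18.5, 26.4]), np.float64(7.9)]
hole [277. 224.] z 79.3 [array([579.1, -22.7]), array([5.1, 8.2]), np.float64(18.0)]
hole [277. 199.] z 79.3 [array([552.2, -26.3]), array([8.2, 8.9]), np.float64(8.0)]
hole [277. 174.] z 79.3 [array([527.8, -30. ]), array([10.3,  9.6]), np.float64(53.1)]
hole [276. 144.] z 79.3 [array([500.1, -34.6]), array([2.7, 8.4]), np.float64(8.1)]
hole [274. 132.] z 79.3 [array([488.4, -37. ]), array([16.7, 23.9]), np.float64(52.4)]
OUT [101. 265.] z 17.6 [array([ 688.5, -237.8]), array([41.5, 90.6]), np.float64(89.0)]
OUT [453. 305.] z 7.0 [array([694.2, 242.4]), array([40.2, 61.4]), np.float64(84.3)]
OUT [339. 347.] z 17.6 [array([769.8,  99.3]), array([49.5, 90. ]), np.float64(60.1)]
hole [342. 333.] z 17.6 [array([748.2,  93.8]), array([8.6, 5.1]), np.float64(76.6)]
now [562.8 -26.  387.7] yaxis 98.14 tilt [-0.029   0.0003] -> shift [ 39.4 230.9  39.9] spin 5.84
```

View pics/w26.png

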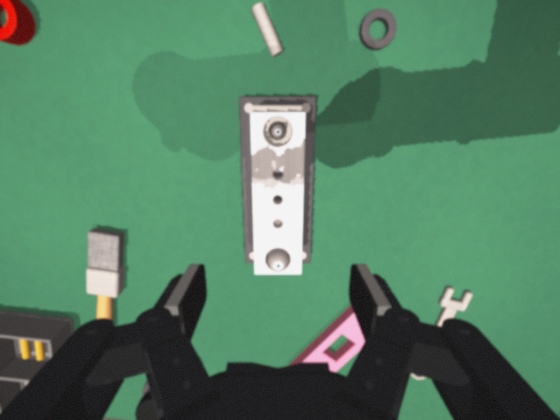

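```bash
python3 - <<'E'
import cv2
p=cv2.imread('pics/s26.png');cv2.imwrite('pics/s26z.png',cv2.resize(p[180:270,220:350],None,fx=6,fy=6,interpolation=cv2.INTER_CUBIC))
E
```

```text
(no output)
```

View pics/s26z.png

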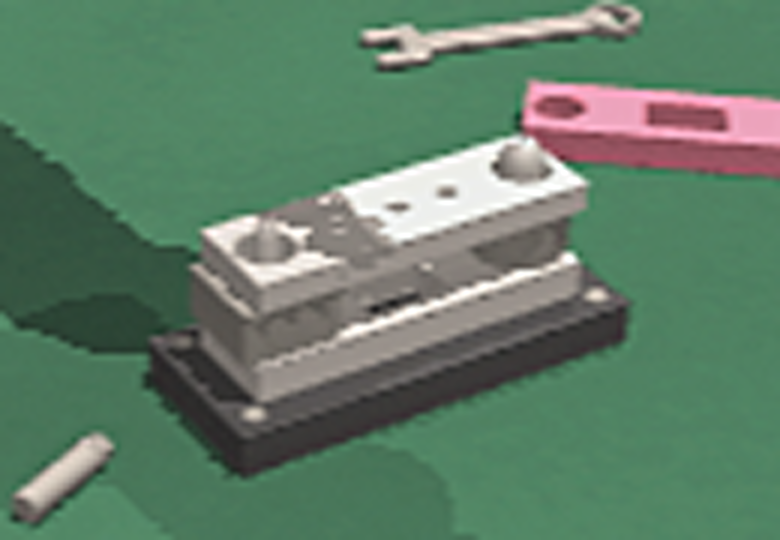

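The drilled plate lies on both spacers with the post tips through its holes. I'll check flatness with the depth image, then hand in.

```bash
python3 - <<'E'
from h import *
f=np.load('pics/w26.npz');c={k:f[k] for k in('mtx','R','t')};P=cloud(c,f['d'])
for v in(110,116,150,185,212,237,270):
    q=P[v-1:v+2,256:300].reshape(-1,3);q=q[(q[:,2]>70)&(q[:,2]<86)];print(v,q[:,0].mean().round(0),len(q),np.median(q[:,2]).round(2))
arm.job_done()
E
```

```text
110 nan 0 nan
116 475.0 129 79.34
150 505.0 131 79.31
185 538.0 132 79.45
212 565.0 132 79.53
237 592.0 130 79.5
270 630.0 113 79.42
the job is handed in; nothing more can be done<stdin>:4: RuntimeWarning: Mean of empty slice.
  ret = ret.dtype.type(ret / rcount)
  return _methods._mean(a, axis=axis, dtype=dtype,
```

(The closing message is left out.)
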